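Slide the battery box home into its charging dock

ROBOT

A 6-joint arm with a two-finger parallel gripper is mounted at the origin on the work surface. World frame = base frame: x ahead of the robot, y to its left, z up, the work surface at z = 0. Lengths are in m, angles in degrees, forces in N, time in s.
With the tool pointing down it reaches from about 0.4 to 0.825 m from the base axis. Payload 7 kg.
Tool frame: the origin (TCP) lies midway between the tips of the shut fingers; the grasp point (between the pads) lies 19 mm behind it (ctrl.grasp_offset is the distance from the TCP to the grasp point, in m); z points along the fingers, x is the direction in which the jaws open and shut, and the axes are right-handed (so a half turn about z gives the same grasp; the last joint's range is limited). The gripper opens to 88 mm and grips with 3 to 60 N. Pads are 19 mm wide; open, the fingers measure 130 mm over their backs; the gripper's body (78 mm by 193 mm) begins 47 mm behind the grasp point.
Start: joints at [-52.363, 20.546, 0.682, 0, -70.136, -16.507], TCP at [0.243, -0.63, 0.205] pointing down, gripper open.
Joint ranges: [-176.03, 176.03], [-82.01, 121.73], [-58.28, 71.71], [-173.87, 95.51], [-174.79, -0.11], [-173.66, 173.66]. Speed limits (degrees/s): [136.94, 136.94, 172.46, 180, 180, 180].

INTERFACE

Orientations are given as [roll, pitch, yaw] about the fixed x, y, z axes, in that order (R = Rz(yaw) Ry(pitch) Rx(roll)).
In Python, from plant import sensors, snapshot, order, ctrl gives the robot as it stands.
- The arm moves only by the tool send_rows, never from a script. Its argument "commands" is a list of rows, each a list of 3 entries, a list of its own where there are three numbers: the closure, from 0 (fully open) to 1 (shut), then the shift along the world's x, y, z in units of 0.25 m (1.0 is 0.25 m), then the turn, a rotation vector about the world's x, y, z in units of 360 degrees (1.0 is 360 degrees). In form: [[hand, [x, y, z], [ax, ay, az]], ...]. A call has 1 to 12 rows; each row shifts and turns the pose as measured when the row begins; what a row does not reach is not made up. A row lasts 1/10 s, in which the tool goes at most 50 mm and 8.59 degrees, less where a joint would pass 70% of its speed; a pose out of reach is approached as far as the arm can. A call with a number of a shift or a turn outside -1 to 1 is refused whole. A call with a gripper value outside its range is refused whole. The fingers move at their own pace and stop on an object; the grip force is fixed at half the most. Time passes only in rows, so rows that do not move let the fingers close. It gives the time, the measured TCP pose, the force and the opening at its end, in the units of the state.
- sensors.get_obs(): the state, without advancing time (a new reading comes with each control period).
- snapshot(name): name is "scene" or "top"; returns a dict with "color" (480x640x3 uint8, blue, green, red), "z_map" (480x640 float32, m along the optical axis (not along the pixel's ray), 0 where there is no reading), "mtx" (3x3 intrinsics, pixels), "xyz" and "attitude" of the camera in the world. Camera axes: x right, y down, z forward; pixel columns grow to the right and rows downward; lengths in m; the calibration is good to about 2 mm. A picture is of the moment at which its call begins.
- order.close_job(): hands the job in, once; it reports no verdict.
The state is a dict: "clock": time; "joint_pos": joint angles; "qvel": joint speeds; "tau": joint torques, N m; "tool_pos": TCP position; "orientation": TCP orientation; "force": force on the tool from outside, world axes, zero at the start; "moment": the same for the moment, N m; "opening": finger opening in m.
Only numpy, scipy, OpenCV 4.12 (cv2) and the standard library are available. Lean on these libraries where they do the work, as an engineer would, in place of code of your own. Each camera call takes 0.05 s, during which the arm holds its last target.

TASK

Push the tall, heavy battery box along the bench into the corner of the blue charging dock, until it stands square and snug against both rails. Push it low, at its black foot, so that it slides upright on the bench and never tips or gets lifted; do not grasp anything. Leave the bottle, beaker, jar and tip box where they stand, and finish with the gripper clear of everything.

Things in the scene. Friction and masses are not known exactly. Their poses are not given: they have to be found in the camera images.
- battery: Loose heavy battery box, 1.1 to 1.7 kg, 240 mm tall: black foot 120 x 120 mm and 45 mm high, above it a narrower white housing 90 x 90 mm with a blue cap 94 x 94 mm. Origin: centre of the underside, on the bench; x and y square to the foot's sides, z up. Starts 11 to 20 cm to the dock's -y side and 4.5 to 7.5 cm towards its -x side, turned up to 0.25 rad from square with the dock.
- battery_foot (a point): Centre of the battery box's black foot, 22 mm above the bench, 60 mm in from each side face of the foot. Pushing at this height slides the box with roughly 6 to 12 N; pushed higher than about 80 mm above the bench it may tip instead; pressed downward while pushed (by a loaded arm that sags) it can stick, so let the fingertips rise some 10 mm while pushing.
- dock: Fixed blue charging dock: an L of two rails, 14 mm thick, 35 mm high, open to its -x and -y sides; yellow lines flat on the bench mark these. Origin: on the bench at the centre of the 120 x 120 mm seat: the battery box is home when its origin is here and its axes are parallel to the dock's. Dock x points away from the robot, y to the robot's left, within 0.2 rad.
- far_rail (a point): Middle of the inner face of the dock's far rail, at mid height: 60 mm to dock +x from the dock's origin. The rail runs along dock y from -68 to +74 mm.
- left_rail (a point): Point on the inner face of the dock's left rail, at mid height: 60 mm to dock +y from the dock's origin. The rail runs along dock x from -134 to +60 mm.
- reagent: Bystander: amber bottle with a blue cap, 64 mm across, 150 mm tall; origin at the centre of its underside. Stands to the right.
- beaker: Bystander: white open beaker, 68 mm across, 85 mm tall; origin at the centre of its underside. Stands to the left.
- jar: Bystander: clear jar with a red cap, 56 mm across, 80 mm tall; origin at the centre of its underside. Stands to the left.
- tipbox: Bystander: blue box with a white lid for pipette tips, 80 (x) x 110 (y) x 62 mm high; origin at the centre of its underside. Stands to the right.

How it is judged:
By the outcome, as a careful person would: the job done as asked, in the order asked, and still so for the second after the job is handed in, with the robot touching nothing.
It also fails if it takes over 64 s, if anything falls off the work surface, if the arm or the gripper's body presses on something with over 40 N, if the wrist force passes 120 N, or if a joint passes its speed limit or range.

## Working session

There is one attempt and no reset: what is moved stays moved. The work goes in short steps, Python scripts to look and compute and a tool call to move; the robot and the scene stay as the last step left them, time stands still between calls to the robot, and variables do not carry over. Pictures are saved under pics/ and viewed, and the job is handed in when it is done.

Besides the shell and the picture viewer there is one more tool, called after ">>>" as name([rows], argument=value, ...), one row to a line, values as JSON. send_rows: Moves the arm, as the interface text tells. Its arguments: {"type":"object","properties":{"commands":{"type":"array","items":{"type":"array"}}},"required":["commands"]}

```bash
ls; mkdir -p pics
python3 - <<'E'
from plant import sensors, snapshot
import cv2,numpy as np
o=sensors.get_obs();print(o)
for n in("scene","top"):
    s=snapshot(n);cv2.imwrite(f"pics/{n}0.png",s["color"]);np.savez(f"{n}0.npz",**s)
    print(n,s["mtx"],s["xyz"],s["attitude"])
E
```

```text
pics
{'clock': 0.0, 'joint_pos': array([-5.23635204e+01,  2.05894185e+01,  6.32116190e-01, -1.95390105e-02,
       -7.01351287e+01, -1.65082083e+01]), 'qvel': array([ 0.01925975, -0.00773126, -0.08477677, -0.04880993, -0.00912899,
        0.01642312]), 'tau': array([ 2.14296539e-03, -5.82722032e+01,  2.93049413e+01,  6.99694008e+00,
        6.69937843e-03, -1.22665606e-04]), 'tool_pos': array([ 0.24309561, -0.62913277,  0.20443471]), 'orientation': array([-1.79991344e+02, -9.38405629e-02,  1.11121610e+02]), 'force': array([-0.34830892, -0.70289751,  0.0697438 ]), 'moment': array([-0.01134829, -0.00902277, -0.04946847]), 'opening': 0.08755440101917722}
scene [[504.36641773   0.         315.30257827]
 [  0.         504.36641773 236.36907384]
 [  0.           0.           1.        ]] [1.24485281 0.1157693  0.9305916 ] [-141.26595441    0.58241449  103.27159275]
top [[531.96822251   0.         318.68425084]
 [  0.         531.96822251 244.30649444]
 [  0.           0.           1.        ]] [ 0.52590073 -0.04597934  1.11136785] [-178.33910285    0.26994984  -91.16076264]
```

View pics/top0.png

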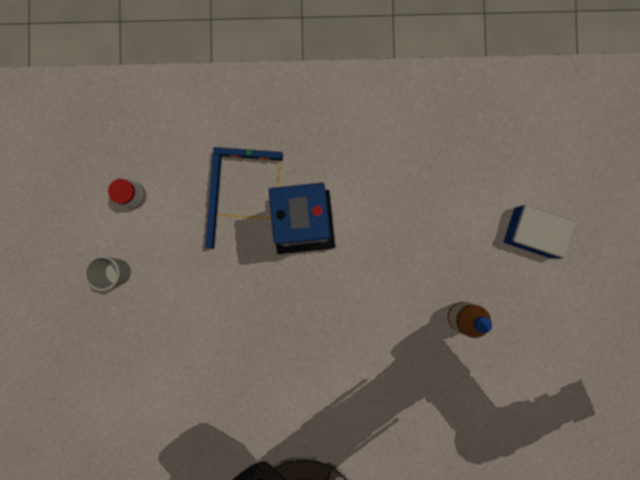

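View pics/scene0.png

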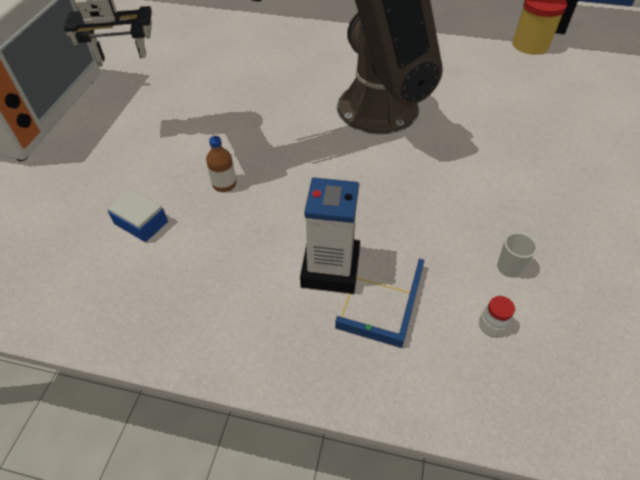

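Top view: the dock's L has its corner at about (215,150), and the battery cap is centred near (300,215). The bystanders are well away: jar (122,192), beaker (103,274), bottle (472,320), tip box (540,232). Next I'll measure the dock and battery.

```bash
cat > h.py <<'E'
import cv2,numpy as np
from scipy.spatial.transform import Rotation as R
from scipy.optimize import least_squares
def cloud(s):
    z=s["z_map"];K=s["mtx"];v,u=np.indices(z.shape)
    P=np.stack([(u-K[0,2])/K[0,0]*z,(v-K[1,2])/K[1,1]*z,z],-1)
    Rm=R.from_euler('xyz',s["attitude"],degrees=True).as_matrix() if np.shape(s["attitude"])==(3,) else s["attitude"]
    W=P@Rm.T+s["xyz"]; W[z==0]=np.nan
    return W
def rect(W,lo,hi,box):
    m=(W[...,2]>lo)&(W[...,2]<hi)&(W[...,0]>box[0])&(W[...,0]<box[1])&(W[...,1]>box[2])&(W[...,1]<box[3])
    return W[m],m
def cap(s,box=(0.45,0.85,-0.2,0.3)):
    W=cloud(s);p,m=rect(W,0.232,0.25,box)
    (c,sz,a)=cv2.minAreaRect((p[:,:2]*1000).astype(np.float32))
    a=(a+45)%90-45
    return np.array(c)/1000,sz,a,len(p),np.median(p[:,2])
E
python3 - <<'E'
from h import *
for n in("top","scene"):
    s=dict(np.load(f"{n}0.npz"));W=cloud(s)
    print(n,"cap",cap(s))
    g=W[(abs(W[...,2])<.02)&(W[...,0]>.4)&(W[...,0]<.85)&(abs(W[...,1])<.3)];print("bench z",np.median(g[:,2]))
    hsv=cv2.cvtColor(s["color"],cv2.COLOR_BGR2HSV)
    blue=(hsv[...,0]>100)&(hsv[...,0]<125)&(hsv[...,1]>120)
    m=blue&(W[...,2]>.028)&(W[...,2]<.042)&(W[...,0]>.45)&(W[...,0]<.85)&(W[...,1]>-.1)&(W[...,1]<.3)
    p=W[m][:,:2]; print(len(p),p.min(0),p.max(0))
    # fit dock L: union of rect tops; distance to L set: params x,y,th
    def sd(q,cx,cy,hx,hy):
        d=np.abs(q-[cx,cy])-[hx,hy];return np.hypot(*np.maximum(d,0).T)+np.minimum(d.max(1),0)
    def f(t):
        c,s_=np.cos(t[2]),np.sin(t[2]);q=(p-t[:2])@np.array([[c,-s_],[s_,c]])
        return np.maximum(0,np.minimum(sd(q,.067,.003,.007,.071),sd(q,-.037,.067,.097,.007)))
    best=min((least_squares(f,[a,b,t],loss='soft_l1',f_scale=.002) for a in(.6,.65) for b in(.05,.1) for t in(-.15,0,.15)),key=lambda r:r.cost)
    print("dock",best.x,best.cost,np.degrees(best.x[2]))
    # foot
    for lo,hi in((.038,.052),):
        dark=(s["color"].max(2)<50)
        q,mm=rect(W,lo,hi,(.5,.8,-.1,.12)); q=W[mm&dark]
        if len(q)>20: print("foot",len(q),cv2.minAreaRect((q[:,:2]*1000).astype(np.float32)))
    for nm,box in dict(jar=(.5,.75,.25,.45),beaker=(.35,.55,.3,.5),bottle=(.25,.5,-.45,-.2),tip=(.45,.7,-.6,-.4)).items():
        q,_=rect(W,.03,.2,box); print(nm,len(q),q.min(0).round(3) if len(q) else '',q.max(0).round(3) if len(q) else '')
E
```

```text
top cap (array([ 0.60383447, -0.01017162]), (94.40560913085938, 93.97801208496094), 4.9278035163879395, 3237, np.float64(0.24148182472136626))
bench z 0.001280719818884335
959 [ 0.55617168 -0.05821294] [0.75796501 0.18680459]
dock [ 0.67829798  0.1018904  -0.11563727] 0.0004680160254123386 -6.625527615849685
foot 635 ((650.983642578125, 6.251953125), (238.83152770996094, 138.0897216796875), 18.945608139038086)
jar 1371 [0.5   0.314 0.03 ] [0.694 0.413 0.091]
beaker 876 [0.476 0.345 0.03 ] [0.542 0.413 0.091]
bottle 1157 [ 0.371 -0.367  0.03 ] [ 0.435 -0.302  0.156]
tip 2457 [ 0.52  -0.548  0.03 ] [ 0.627 -0.422  0.07 ]
scene cap (array([ 0.60596869, -0.00982544]), (96.17670440673828, 94.06009674072266), 4.8417181968688965, 1912, np.float64(0.2399351487339404))
bench z -0.00016484610709854852
769 [0.55978215 0.03249486] [0.76321616 0.18575726]
dock [ 0.68447848  0.10579717 -0.09514479] 3.694772877446439e-08 -5.451395141858984
foot 686 ((608.446044921875, -9.184314727783203), (117.5129623413086, 115.6121826171875), 4.762377738952637)
jar 1481 [0.501 0.315 0.03 ] [0.7   0.413 0.091]
beaker 1050 [0.475 0.345 0.03 ] [0.546 0.413 0.091]
bottle 1015 [ 0.383 -0.364  0.03 ] [ 0.439 -0.301  0.154]
tip 1607 [ 0.523 -0.548  0.03 ] [ 0.63  -0.422  0.068]
```

```bash
cat >> h.py <<'E'
def dock(s):
    W=cloud(s);hsv=cv2.cvtColor(s["color"],cv2.COLOR_BGR2HSV)
    blue=(hsv[...,0]>100)&(hsv[...,0]<125)&(hsv[...,1]>120)
    m=blue&(W[...,2]>.031)&(W[...,2]<.041)&(W[...,0]>.5)&(W[...,0]<.8)&(W[...,1]>.025)&(W[...,1]<.22)
    p=W[m][:,:2]
    t=[.68,.103,-.1]
    out=None
    for _ in range(15):
        c,s_=np.cos(t[2]),np.sin(t[2]);Rm=np.array([[c,-s_],[s_,c]]);q=(p-t[:2])@Rm
        A=(abs(q[:,0]-.067)<.013)&(q[:,1]<.055); B=(abs(q[:,1]-.067)<.013)&(q[:,0]<.055)
        def f(x):
            c,s_=np.cos(x[2]),np.sin(x[2]);q=(p-x[:2])@np.array([[c,-s_],[s_,c]])
            return np.r_[q[A,0]-.067,q[B,1]-.067]
        t=least_squares(f,t).x
    c,s_=np.cos(t[2]),np.sin(t[2]);q=(p-t[:2])@np.array([[c,-s_],[s_,c]])
    return t,np.degrees(t[2]),A.sum(),B.sum(),q.min(0),q.max(0),[np.percentile(q[A,0],[2,98]),np.percentile(q[B,1],[2,98])]
E
python3 - <<'E'
from h import *
for n in("top","scene"):
    s=dict(np.load(f"{n}0.npz"));print(n,dock(s))
E
```

```text
top (array([ 0.67922963,  0.10252984, -0.09642732]), np.float64(-5.524878211589082), np.int64(288), np.int64(545), array([-0.13023793, -0.06542529]), array([0.07342988, 0.07388006]), [array([0.06144696, 0.07258772]), array([0.06142833, 0.07301361])])
scene (array([ 0.68510299,  0.10361579, -0.09420531]), np.float64(-5.397566698578456), np.int64(303), np.int64(341), array([-0.13222095, -0.06501451]), array([0.07335372, 0.071824  ]), [array([0.0606864, 0.0724903]), array([0.06252484, 0.07148473])])
```

```bash
cat >> h.py <<'E'
DOCK=np.array([.682,.103]);TH=-5.45
def d2w(x,y):
    a=np.radians(TH);return DOCK+[np.cos(a)*x-np.sin(a)*y,np.sin(a)*x+np.cos(a)*y]
def w2d(p):
    a=np.radians(TH);d=np.asarray(p)[:2]-DOCK;return np.array([np.cos(a)*d[0]+np.sin(a)*d[1],-np.sin(a)*d[0]+np.cos(a)*d[1]])
def ori(push,tilt,xdir):
    # push dir angle in world deg, xdir tool x angle deg
    p=np.array([np.cos(np.radians(push)),np.sin(np.radians(push)),0]);z=p*np.sin(np.radians(tilt))-np.array([0,0,np.cos(np.radians(tilt))])
    x=np.array([np.cos(np.radians(xdir)),np.sin(np.radians(xdir)),0]);return np.stack([x,np.cross(z,x),z],1)
def need(o,pos,Rm):
    d=(np.array(pos)-o["tool_pos"])/.25
    r=(R.from_matrix(Rm)*R.from_euler('xyz',o["orientation"],degrees=True).inv()).as_rotvec()/(2*np.pi)
    print("shift units",d.round(4),"rows>=",np.linalg.norm(d)/.2,"turn units",r.round(4),"rows>=",np.linalg.norm(r)/.02386)
YP=ori(90+TH,28,180+TH); XP1=ori(TH,28,90+TH); XP2=ori(TH,28,-90+TH)
E
python3 - <<'E'
from h import *
from plant import sensors
o=sensors.get_obs();p=d2w(-.066,-.245);print(p)
need(o,[*p,.30],YP)
E
```

```text
[ 0.59302897 -0.13462398]
shift units [1.3995 1.9783 0.3819] rows>= 12.266131124537793 turn units [ 0.0651 -0.0496  0.1725] rows>= 8.000374166786726
```

>>> send_rows([
  [0.3, [0, 0, 0.13], [0, 0, 0]],
  [0.3, [0, 0, 0.13], [0, 0, 0]],
  [0.3, [0.05, 0.05, 0.13], [0, 0, 0]],
  [0.3, [0.1, 0.14, 0], [0.005, -0.004, 0.014]],
  [0.3, [0.1, 0.14, 0], [0.005, -0.004, 0.014]],
  [0.3, [0.1, 0.14, 0], [0.005, -0.004, 0.014]],
  [0.3, [0.1, 0.14, 0], [0.005, -0.004, 0.014]],
  [0.3, [0.1, 0.14, 0], [0.005, -0.004, 0.014]],
  [0.3, [0.1, 0.14, 0], [0.005, -0.004, 0.014]],
  [0.3, [0.1, 0.14, 0], [0.005, -0.004, 0.014]],
  [0.3, [0.1, 0.14, 0], [0.005, -0.004, 0.014]],
  [0.3, [0.1, 0.14, 0], [0.005, -0.004, 0.014]],
])

```text
clock: 1.3
tool_pos: [0.4831, -0.2881, 0.3002]
orientation: [159.3, -3.0, 159.0]
force: [-0.2, -0.4, -0.4]
opening: 0.0616
```

Run:
```python
from h import *
from plant import sensors
o=sensors.get_obs();p=d2w(-.066,-.245);print(o["clock"],o["tool_pos"],o["joint_pos"],o["opening"])
need(o,[*p,.30],YP)
```

```text
1.3 [ 0.48308966 -0.2881141   0.30024289] [-26.59529045  13.39213602   7.8699589  -20.30290775 -89.62407798
   6.14779228] 0.06161306040633416
shift units [ 0.4398  0.614  -0.001 ] rows>= 3.776025780032417 turn units [ 0.0179 -0.0128  0.0425] rows>= 2.0041173832015313
```

>>> send_rows([
  [0.3, [0.09, 0.12, 0], [0.004, -0.003, 0.009]],
  [0.3, [0.09, 0.12, 0], [0.004, -0.003, 0.009]],
  [0.3, [0.09, 0.12, 0], [0.004, -0.003, 0.009]],
  [0.3, [0.09, 0.12, 0], [0.004, -0.003, 0.009]],
  [0.3, [0.08, 0.12, 0], [0.002, -0.001, 0.006]],
  [0.3, [0, 0, 0], [0, 0, 0]],
])

```text
clock: 1.9
tool_pos: [0.5981, -0.1268, 0.2972]
orientation: [151.3, -0.1, 175.4]
force: [-0.8, -0.0, 0.7]
opening: 0.0614
```

Run:
```python
from h import *
from plant import sensors
o=sensors.get_obs();p=d2w(-.066,-.245);print(o["clock"],o["tool_pos"],o["joint_pos"],o["opening"])
need(o,[*p,.022],YP)
```

```text
1.9 [ 0.59807071 -0.12676568  0.2971899 ] [-13.83921024  18.01538863  13.95429289 -28.24742981 -90.88197646
  10.00616252] 0.061416126955129685
shift units [-0.0202 -0.0314 -1.1008] rows>= 5.506964775440009 turn units [-0.0018 -0.     -0.0023] rows>= 0.12352482824690632
```

>>> send_rows([
  [0.3, [-0.01, -0.02, -0.13], [-0.002, 0, -0.002]],
  [0.3, [-0.01, -0.01, -0.15], [0, 0, 0]],
  [0.3, [0, 0, -0.15], [0, 0, 0]],
  [0.3, [0, 0, -0.15], [0, 0, 0]],
  [0.3, [0, 0, -0.15], [0, 0, 0]],
  [0.3, [0, 0, -0.12], [0, 0, 0]],
  [0.3, [0, 0, -0.08], [0, 0, 0]],
  [0.3, [0, 0, -0.05], [0, 0, 0]],
  [0.3, [0, 0, 0], [0, 0, 0]],
])

```text
clock: 2.8
tool_pos: [0.5896, -0.134, 0.0416]
orientation: [152.2, -0.1, 174.7]
force: [-0.6, 0.3, -0.1]
opening: 0.0615
```

```bash
cat > st.py <<'E'
from h import *
from plant import sensors,snapshot
import sys
def st(name=None):
    o=sensors.get_obs();print(o["clock"],"tcp",o["tool_pos"].round(4),"dock fr",w2d(o["tool_pos"]).round(4),"F",o["force"].round(1))
    for n in("top","scene"):
        s=snapshot(n)
        if name: cv2.imwrite(f"pics/{n}_{name}.png",s["color"])
        try:
            c,sz,a,k,z=cap(s);print(n,"cap world",c.round(4),"a",round(a,2),"sz",np.round(sz,1),"z",z.round(4),k,"| own-dock fit:",end=' ')
            d=dock(dict(np.load(f"{n}0.npz")));t=d[0];c_,s_=np.cos(t[2]),np.sin(t[2]);print("rel mm",(np.array([[c_,s_],[-s_,c_]])@(c-t[:2])*1000).round(1),"ang",round(a-d[1],2))
        except Exception as e: print(n,e)
    return o
if __name__=="__main__":
    o=st(sys.argv[1] if len(sys.argv)>1 else None)
E
python3 - <<'E'
from st import *
o=st("a")
p=d2w(-.066,-.245)
need(o,[*p,.022],YP)
E
```

```text
2.8 tcp [ 0.5896 -0.134   0.0416] dock fr [-0.0695 -0.2447] F [-0.6  0.3 -0.1]
top cap world [ 0.6038 -0.0101] a 4.89 sz [94.2 94.1] z 0.2414 3242 | own-dock fit: rel mm [ -64.2 -119.3] ang 10.42
scene cap world [ 0.6104 -0.0806] a 3.29 sz [ 97.  237.6] z 0.2399 1959 | own-dock fit: rel mm [ -57.1 -190.4] ang 8.69
shift units [ 0.0137 -0.0026 -0.0785] rows>= 0.3986782665158485 turn units [ 0.0005 -0.0004 -0.0004] rows>= 0.030979435029053995
```

View pics/scene_a.png

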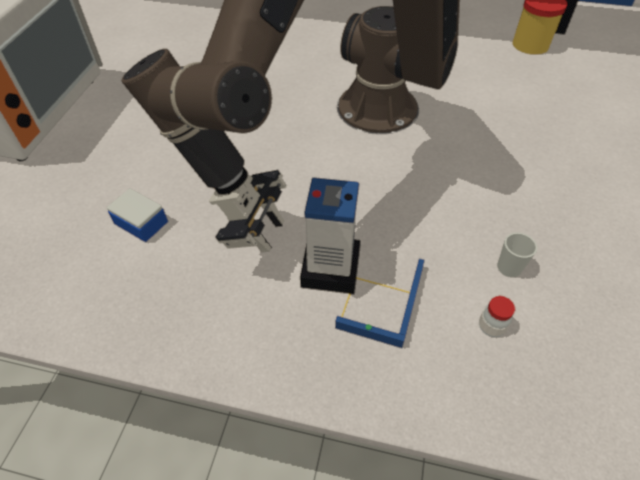

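The gripper stands at about (260,225) in the scene picture, to the -y side of the battery and leaning away from it. Everything else is unchanged. I'll lower it and start the +y push.

>>> send_rows([
  [0.3, [0.012, 0, -0.05], [0, 0, 0]],
  [0.3, [0, 0, -0.025], [0, 0, 0]],
  [0.3, [0, 0, 0], [0, 0, 0]],
  [0.3, [0.004, 0.04, 0], [0, 0, 0]],
  [0.3, [0.004, 0.04, 0], [0, 0, 0]],
  [0.3, [0.004, 0.04, 0], [0, 0, 0]],
  [0.3, [0.004, 0.04, 0], [0, 0, 0]],
  [0.3, [0.003, 0.03, 0], [0, 0, 0]],
  [0.3, [0.003, 0.03, 0], [0, 0, 0]],
  [0.3, [0.003, 0.03, 0.002], [0, 0, 0]],
])

```text
clock: 3.9
tool_pos: [0.604, -0.0671, 0.0295]
orientation: [152.3, 0.6, 174.8]
force: [0.3, -0.7, -0.4]
opening: 0.061
```

```bash
sed -i 's/p,m=rect(W,0.232,0.25,box)/p,m=rect(W,0.232,0.25,box);hsv=cv2.cvtColor(s["color"],cv2.COLOR_BGR2HSV);p=W[m\&(hsv[...,1]>100)\&(hsv[...,0]>90)\&(hsv[...,0]<130)]/' h.py; python3 st.py b
```

```text
3.9 tcp [ 0.604  -0.0671  0.0295] dock fr [-0.0615 -0.1767] F [ 0.3 -0.7 -0.4]
top cap world [ 0.602  -0.0028] a 4.09 sz [91.1 74.3] z 0.2413 1358 | own-dock fit: rel mm [ -66.7 -112.2] ang 9.62
scene cap world [ 0.6082 -0.0108] a 4.58 sz [92.4 91.2] z 0.2396 1339 | own-dock fit: rel mm [ -65.8 -121.1] ang 9.97
```

View pics/scene_b.png

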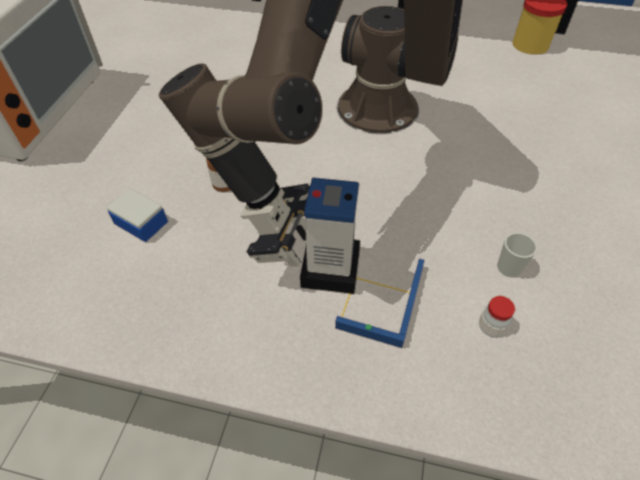

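View pics/top_b.png

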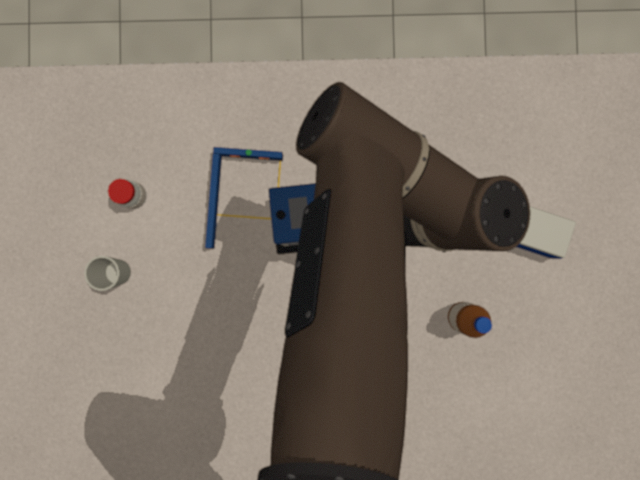

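Run:
```python
import cv2
a=cv2.imread("pics/scene_b.png")[160:310,230:380];cv2.imwrite("pics/z_b.png",cv2.resize(a,(600,600),interpolation=cv2.INTER_CUBIC))
```

```text
(no output)
```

View pics/z_b.png

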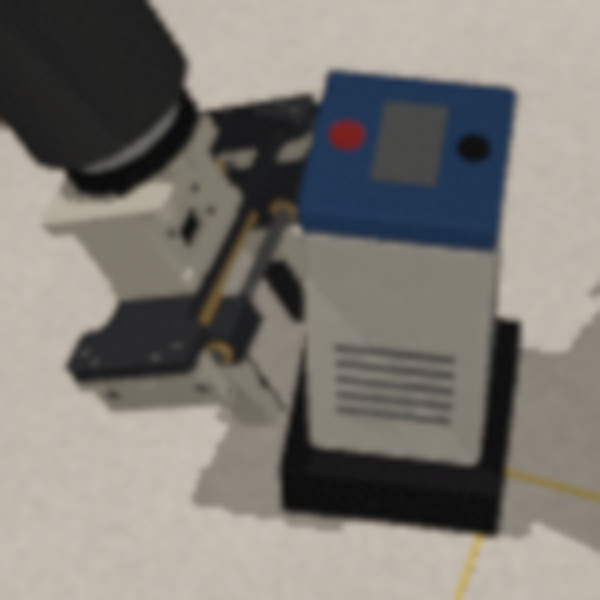

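>>> send_rows([
  [0.3, [-0.006, -0.06, 0], [0, 0, 0]],
  [0.3, [0, 0, -0.035], [0, 0, 0]],
  [0.3, [0, 0, -0.02], [0, 0, 0]],
  [0.3, [0, 0, 0], [0, 0, 0]],
])

```text
clock: 4.4
tool_pos: [0.6024, -0.0839, 0.0149]
orientation: [152.3, 0.6, 174.8]
force: [0.4, -0.1, 0.3]
opening: 0.0613
```

Run:
```python
from st import *
o=st("c")
W=None
s=snapshot("scene");np.savez("sc.npz",**s);W=cloud(s)
# points near the fingers low
m=(W[...,2]<.09)&(W[...,2]>.004)&(W[...,0]>.5)&(W[...,0]<.72)&(W[...,1]<-.05)&(W[...,1]>-.2)&(s["color"].max(2)>60)
q=W[m]
for lo in np.arange(0,.09,.01):
    k=q[(q[:,2]>=lo)&(q[:,2]<lo+.01)]
    if len(k): print(lo.round(2),len(k),k.min(0).round(3),k.max(0).round(3))
need(o,o["tool_pos"],YP)
a=s["color"][160:310,230:380];cv2.imwrite("pics/z_c.png",cv2.resize(a,(600,600),interpolation=cv2.INTER_CUBIC))
```

```text
4.4 tcp [ 0.6024 -0.0839  0.0149] dock fr [-0.0615 -0.1936] F [ 0.4 -0.1  0.3]
top cap world [ 0.6032 -0.0114] a 5.02 sz [90.7 91.5] z 0.2413 1882 | own-dock fit: rel mm [ -64.7 -120.8] ang 10.54
scene cap world [ 0.6083 -0.01  ] a 4.9 sz [93.1 89.2] z 0.2396 1309 | own-dock fit: rel mm [ -65.7 -120.3] ang 10.3
0.0 36 [ 0.577 -0.2    0.004] [ 0.714 -0.05   0.006]
0.01 3 [ 0.667 -0.064  0.012] [ 0.669 -0.064  0.019]
0.02 3 [ 0.567 -0.096  0.021] [ 0.669 -0.063  0.028]
0.03 19 [ 0.569 -0.109  0.03 ] [ 0.668 -0.063  0.04 ]
0.04 110 [ 0.555 -0.115  0.04 ] [ 0.664 -0.053  0.05 ]
0.05 65 [ 0.555 -0.113  0.05 ] [ 0.653 -0.051  0.06 ]
0.06 57 [ 0.551 -0.115  0.06 ] [ 0.65  -0.088  0.07 ]
0.07 67 [ 0.548 -0.165  0.07 ] [ 0.684 -0.051  0.08 ]
0.08 77 [ 0.55  -0.171  0.08 ] [ 0.686 -0.051  0.09 ]
shift units [0. 0. 0.] rows>= 0.0 turn units [ 0.0011  0.0015 -0.0006] rows>= 0.0837197819561787
```

View pics/z_c.png

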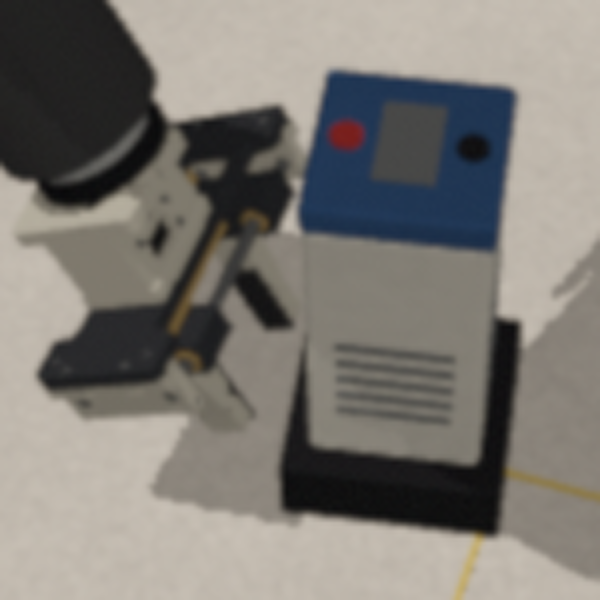

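>>> send_rows([
  [0.3, [0.003, 0.03, 0], [0, 0, 0]],
  [0.3, [0.003, 0.03, 0], [0, 0, 0]],
  [0.3, [0.003, 0.03, 0], [0, 0, 0]],
  [0.3, [0.003, 0.03, 0], [0, 0, 0]],
  [0.3, [0.003, 0.03, 0], [0, 0, 0]],
  [0.3, [0.003, 0.03, 0], [0, 0, 0]],
])

```text
clock: 5.15
tool_pos: [0.6036, -0.0443, 0.0157]
orientation: [153.1, 0.5, 175.1]
force: [-0.6, -8.5, -0.4]
opening: 0.0614
```

```bash
python3 st.py d
```

```text
5.15 tcp [ 0.6036 -0.0443  0.0157] dock fr [-0.064  -0.1541] F [-0.6 -8.5 -0.4]
top cap world [0.6142 0.0313] a -5.58 sz [54.2 91.6] z 0.2412 1130 | own-dock fit: rel mm [-57.8 -77.1] ang -0.06
scene cap world [0.6173 0.0158] a -5.54 sz [94.  94.9] z 0.2396 1395 | own-dock fit: rel mm [-59.3 -93.8] ang -0.14
```

>>> send_rows([
  [0.3, [0.003, 0.03, 0.001], [0, 0, 0]],
  [0.3, [0.003, 0.03, 0.001], [0, 0, 0]],
  [0.3, [0.003, 0.03, 0.001], [0, 0, 0]],
  [0.3, [0.003, 0.03, 0.001], [0, 0, 0]],
  [0.3, [0.003, 0.03, 0.001], [0, 0, 0]],
  [0.3, [0.003, 0.03, 0.001], [0, 0, 0]],
  [0.3, [0.003, 0.03, 0.001], [0, 0, 0]],
  [0.3, [0.003, 0.03, 0.001], [0, 0, 0]],
  [0.3, [0.003, 0.03, 0.001], [0, 0, 0]],
  [0.3, [0.003, 0.03, 0.001], [0, 0, 0]],
])

```text
clock: 6.25
tool_pos: [0.6109, 0.0218, 0.0159]
orientation: [154.0, 0.6, 175.0]
force: [-0.7, -7.8, -1.9]
opening: 0.0612
```

```bash
python3 st.py e
```

```text
6.25 tcp [0.6109 0.0218 0.0159] dock fr [-0.0631 -0.0875] F [-0.7 -7.8 -1.9]
top cap world [0.6164 0.1176] a -4.92 sz [21.5 77.7] z 0.2413 438 | own-dock fit: rel mm [-64.   9.] ang 0.6
scene cap world [0.6257 0.0814] a -4.89 sz [92.5 91.6] z 0.2396 1450 | own-dock fit: rel mm [-57.1 -27.7] ang 0.51
```

View pics/scene_e.png

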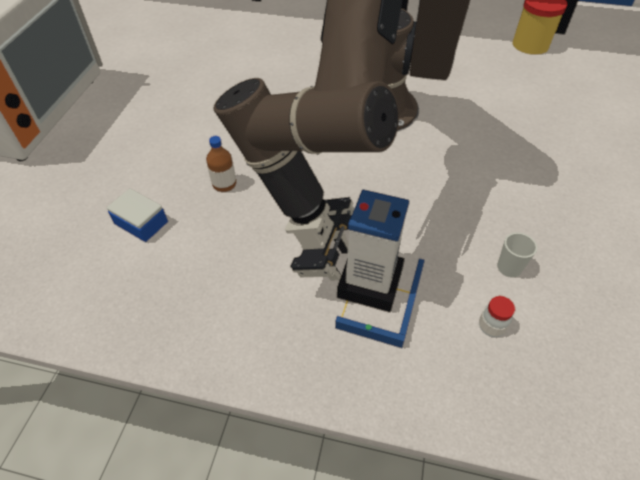

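The box is upright and square. Its cap is at about (380,212), sliding into the dock, with about 28 mm left to the left rail.

>>> send_rows([
  [0.3, [0.003, 0.03, 0.002], [0, 0, 0]],
  [0.3, [0.003, 0.03, 0.002], [0, 0, 0]],
  [0.3, [0.003, 0.025, 0.002], [0, 0, 0]],
  [0.3, [0, 0.01, 0], [0, 0, 0]],
])

```text
clock: 6.75
tool_pos: [0.6122, 0.0436, 0.0159]
orientation: [154.2, 0.5, 175.0]
force: [-0.5, -9.1, 0.8]
opening: 0.0611
```

```bash
python3 st.py f
```

```text
6.75 tcp [0.6122 0.0436 0.0159] dock fr [-0.0639 -0.0657] F [-0.5 -9.1  0.8]
top cap world [0.6146 0.1436] a -1.81 sz [ 9.4 55.9] z 0.2414 133 | own-dock fit: rel mm [-68.3  34.7] ang 3.72
scene cap world [0.6271 0.102 ] a -5.71 sz [91.7 92.4] z 0.2396 1453 | own-dock fit: rel mm [-57.6  -7.1] ang -0.31
```

>>> send_rows([
  [0.3, [-0.006, -0.06, 0.003], [0, 0, 0]],
  [0.3, [-0.015, -0.15, 0], [0, 0, 0]],
  [0.3, [-0.01, -0.1, 0.12], [0, 0, 0]],
  [0.3, [0, 0, 0.17], [0, 0, 0]],
  [0.3, [0, 0, 0.17], [0, 0, 0]],
  [0.3, [0, 0, 0.17], [0, 0, 0]],
  [0.3, [0, 0, 0.17], [0, 0, 0]],
  [0.3, [0, 0, 0.17], [0, 0, 0]],
  [0.3, [0, 0, 0.17], [0, 0, 0]],
  [0.3, [0, 0, 0], [0, 0, 0]],
])

```text
clock: 7.85
tool_pos: [0.5989, -0.0399, 0.3157]
orientation: [153.8, 0.5, 175.0]
force: [0.4, 0.5, 0.2]
opening: 0.0612
```

Run:
```python
from st import *
o=st("g");p=d2w(-.175,-.005);print(p,o["joint_pos"])
need(o,[*p,.3],XP1)
```

```text
7.85 tcp [ 0.5989 -0.0399  0.3157] dock fr [-0.0692 -0.1501] F [0.4 0.5 0.2]
top cap world [0.5905 0.1271] a -26.91 sz [60.6 34.7] z 0.2414 484 | own-dock fit: rel mm [-90.7  15.9] ang -21.39
scene cap world [0.6269 0.1024] a -5.25 sz [91.2 92.1] z 0.2396 1487 | own-dock fit: rel mm [-57.8  -6.7] ang 0.15
[0.50731621 0.11464359] [ -4.22781418  13.11569699   9.89341557 -26.27761788 -86.31246038
   0.91834114]
shift units [-0.3662  0.618  -0.063 ] rows>= 3.60532330374697 turn units [ 0.0047 -0.0032 -0.2511] rows>= 10.526842227142874
```

View pics/scene_g.png

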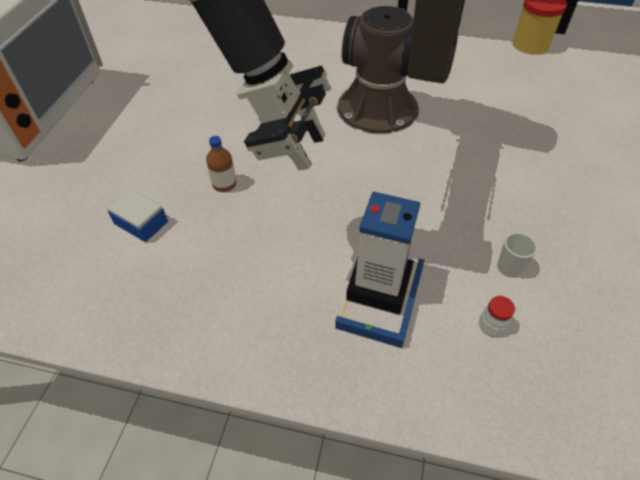

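The battery stands free and upright, cap at (390,215). The gripper is raised at about (295,130) and clear of everything. I'll swing it round to the -x side.

>>> send_rows([
  [0.45, [-0.09, 0, 0], [0, 0, -0.023]],
  [0.45, [-0.09, 0, 0], [0, 0, -0.023]],
  [0.45, [-0.09, 0, 0], [0, 0, -0.023]],
  [0.45, [-0.09, 0.05, 0], [0, 0, -0.023]],
  [0.45, [0, 0.08, 0], [0.001, 0, -0.023]],
  [0.45, [0, 0.08, 0], [0.001, 0, -0.023]],
  [0.45, [0, 0.08, 0], [0.001, -0.001, -0.023]],
  [0.45, [0, 0.08, 0], [0.001, -0.001, -0.023]],
  [0.45, [0, 0.08, 0], [0, -0.001, -0.023]],
  [0.45, [0, 0.08, 0], [0, 0, -0.023]],
  [0.45, [0, 0.06, 0], [0, 0, -0.02]],
  [0.45, [0, 0, 0], [0, 0, 0]],
])

```text
clock: 9.15
tool_pos: [0.495, 0.0548, 0.2852]
orientation: [154.8, -1.3, 101.2]
force: [0.5, 0.5, 0.2]
opening: 0.0485
```

Run:
```python
from st import *
o=st("h");p=d2w(-.175,-.007);print(p,o["joint_pos"],o["opening"])
need(o,[*p,.02],XP1)
```

```text
9.15 tcp [0.495  0.0548 0.2852] dock fr [-0.1816 -0.0657] F [0.5 0.5 0.2]
top cap world [0.6221 0.1016] a -5.22 sz [91.8 93.5] z 0.2412 2329 | own-dock fit: rel mm [-56.8  -6.5] ang 0.3
scene cap world [0.626 0.103] a -5.21 sz [90.2 95.1] z 0.2395 1488 | own-dock fit: rel mm [-58.8  -6.2] ang 0.19
[0.50712625 0.11265263] [  36.81850627  -16.93515433  -38.31359253   13.30867189  -45.97283818
 -123.2316059 ] 0.04854750350911994
shift units [ 0.0486  0.2313 -1.0606] rows>= 5.433183692752035 turn units [-0.0031 -0.0081 -0.0464] rows>= 1.9784319594809305
```

>>> send_rows([
  [0.45, [0.01, 0.08, 0], [-0.001, -0.003, -0.016]],
  [0.45, [0.02, 0.08, 0], [-0.001, -0.003, -0.016]],
  [0.45, [0.02, 0.07, 0], [-0.001, -0.002, -0.014]],
  [0.45, [0, 0, 0], [0, 0, 0]],
])

```text
clock: 9.65
tool_pos: [0.5073, 0.1015, 0.2839]
orientation: [152.6, 0.2, 86.4]
force: [0.1, -0.8, 0.2]
opening: 0.048
```

Run:
```python
from st import *
o=st("i");p=d2w(-.175,-.007);print(p,o["joint_pos"],o["opening"])
need(o,[*p,.02],XP1)
```

```text
9.65 tcp [0.5073 0.1015 0.2839] dock fr [-0.1738 -0.0181] F [ 0.1 -0.8  0.2]
top cap world [0.6226 0.1016] a -4.41 sz [91.9 93.6] z 0.2412 2312 | own-dock fit: rel mm [-56.3  -6.3] ang 1.11
scene cap world [0.6276 0.1026] a -5.53 sz [90.2 93.1] z 0.2396 1483 | own-dock fit: rel mm [-57.2  -6.4] ang -0.13
[0.50712625 0.11265263] [  48.41718311  -14.49277568  -43.64248794   29.69885924  -47.35630065
 -159.78360287] 0.04799337526939329
shift units [-6.0000e-04  4.4800e-02 -1.0556e+00] rows>= 5.282788943691948 turn units [ 0.0004 -0.0018 -0.0051] rows>= 0.22603990789128459
```

View pics/scene_i.png

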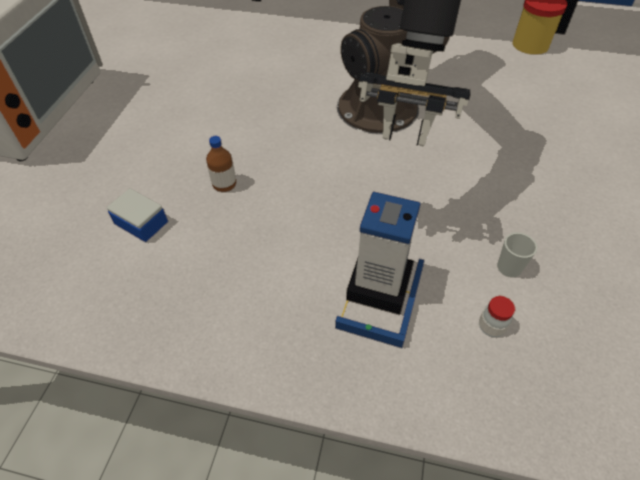

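>>> send_rows([
  [0.45, [0, 0.02, -0.12], [0, -0.001, -0.003]],
  [0.45, [0, 0.02, -0.12], [0, -0.001, -0.002]],
  [0.45, [0, 0, -0.12], [0, 0, 0]],
  [0.45, [0, 0, -0.12], [0, 0, 0]],
  [0.45, [0, 0, -0.12], [0, 0, 0]],
  [0.45, [0, 0, 0], [0, 0, 0]],
])

```text
clock: 10.35
tool_pos: [0.5157, 0.095, 0.1508]
orientation: [154.3, -0.3, 85.9]
force: [0.1, -0.3, 0.8]
opening: 0.0484
```

Run:
```python
from st import *
o=st("j");p=d2w(-.175,-.007);print(p,o["joint_pos"],o["opening"])
need(o,[*p,.02],XP1)
```

```text
10.35 tcp [0.5157 0.095  0.1508] dock fr [-0.1648 -0.0238] F [ 0.1 -0.3  0.8]
top cap world [0.562  0.1072] a -5.54 sz [ 91.6 213.6] z 0.2412 2327 | own-dock fit: rel mm [-117.2   -6.6] ang -0.01
scene cap world [0.6269 0.103 ] a -5.09 sz [90.4 94.3] z 0.2397 1488 | own-dock fit: rel mm [-57.9  -6.1] ang 0.31
[0.50712625 0.11265263] [  39.1493114    -5.35470208  -58.18362697   45.25024955  -24.3523856
 -172.937989  ] 0.048442947367639336
shift units [-0.0344  0.0707 -0.5232] rows>= 2.6456177692808 turn units [-0.0014 -0.0064 -0.0038] rows>= 0.3181782056519836
```

>>> send_rows([
  [0.75, [0.02, 0.02, 0.1], [0, 0, 0]],
  [0.75, [0.04, 0.03, 0.1], [0, 0, 0]],
  [0.75, [0.03, 0.02, 0.05], [0, 0, 0]],
  [0.75, [0, 0, 0], [0, 0, 0]],
])

```text
clock: 10.85
tool_pos: [0.5357, 0.1104, 0.2187]
orientation: [154.3, -0.4, 85.9]
force: [0.3, -0.3, 0.2]
opening: 0.0238
```

```bash
cat >> h.py <<'E'
XP=ori(TH,24,90+TH)
E
python3 - <<'E'
from st import *
o=st("k");p=d2w(-.140,-.007);print(p,o["joint_pos"],o["opening"])
need(o,[*p,.02],XP)
E
```

```text
10.85 tcp [0.5357 0.1104 0.2187] dock fr [-0.1463 -0.0066] F [ 0.3 -0.3  0.2]
top cap world [0.6222 0.1017] a -4.74 sz [92.3 93.2] z 0.2412 2324 | own-dock fit: rel mm [-56.7  -6.3] ang 0.79
scene cap world [0.6267 0.1029] a -4.84 sz [90.2 93. ] z 0.2396 1485 | own-dock fit: rel mm [-58.1  -6.2] ang 0.55
[0.54196804 0.10932843] [  43.51757045   -7.23900202  -46.83596674   32.02224389  -36.6128835
 -161.36707696] 0.023847464277792767
shift units [ 0.0249 -0.0041 -0.7947] rows>= 3.9752775158105327 turn units [-0.0006  0.0047 -0.0038] rows>= 0.254183058480409
```

>>> send_rows([
  [0.75, [0.02, 0, 0], [0, 0.003, -0.003]],
  [0.75, [0.01, 0, -0.1], [0, 0.002, -0.001]],
  [0.75, [0, 0, -0.1], [0, 0, 0]],
  [0.75, [0, 0, -0.1], [0, 0, 0]],
  [0.75, [0, 0, 0], [0, 0, 0]],
])

```text
clock: 11.45
tool_pos: [0.5365, 0.1053, 0.1358]
orientation: [156.5, 0.0, 84.4]
force: [-0.7, -1.5, -0.3]
opening: 0.0218
```

Run:
```python
from st import *
o=st("l");p=d2w(-.140,-.007);print(p,o["joint_pos"],o["opening"])
need(o,[*p,.02],XP)
```

```text
11.45 tcp [0.5365 0.1053 0.1358] dock fr [-0.1451 -0.0115] F [-0.7 -1.5 -0.3]
top cap world [0.561  0.1141] a -11.74 sz [ 99.7 223.6] z 0.2412 2326 | own-dock fit: rel mm [-1.188e+02  1.000e-01] ang -6.21
scene cap world [0.6261 0.103 ] a -5.3 sz [90.8 93.6] z 0.2396 1491 | own-dock fit: rel mm [-58.6  -6.2] ang 0.1
[0.54196804 0.10932843] [  38.87906219   -0.6330578   -54.36164292   41.64344487  -24.82893933
 -170.91660594] 0.021846186189805297
shift units [ 0.022  0.016 -0.463] rows>= 2.3191244707059555 turn units [-0.0001 -0.0015  0.0004] rows>= 0.06544182728978921
```

View pics/scene_l.png

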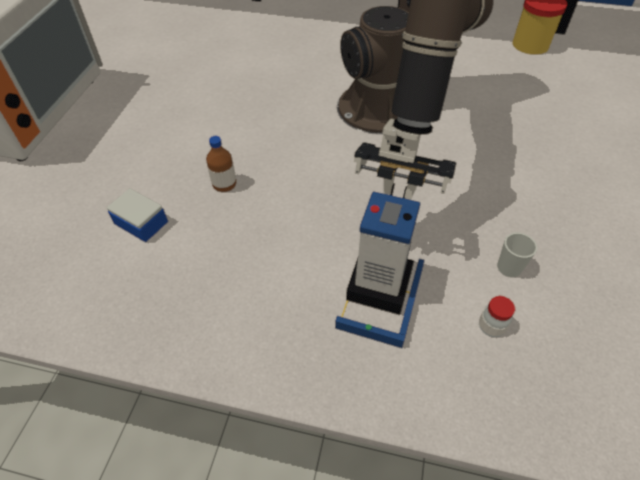

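The gripper sits behind the box at (405,170), but joints 3 and 6 are close to their limits. I'll change the lean to follow the arm's own azimuth, with the finger face still square to the push.

```bash
cat >> h.py <<'E'
def ori2(push,tilt,lean):
    u=lambda a:np.array([np.cos(np.radians(a)),np.sin(np.radians(a)),0]);t=np.radians(tilt);k=np.array([0,0,1.])
    z=u(lean)*np.sin(t)-k*np.cos(t);y=u(push)*np.cos(t)+k*np.sin(t)*np.cos(np.radians(push-lean));y-=0;y/=np.linalg.norm(y)
    return np.stack([np.cross(y,z),y,z],1)
XL=ori2(TH,21,11)
E
python3 - <<'E'
from st import *
o=sensors.get_obs();p=d2w(-.140,-.007);print(XL.T@XL)
need(o,[*p,.2],XL)
E
```

```text
[[ 1.00000000e+00  2.53665575e-18  5.09145284e-18]
 [ 2.53665575e-18  1.00000000e+00 -1.33629341e-17]
 [ 5.09145284e-18 -1.33629341e-17  1.00000000e+00]]
shift units [0.0131 0.0104 0.2423] rows>= 1.214326421247948 turn units [0.0154 0.0082 0.0065] rows>= 0.7814167079271875
```

>>> send_rows([
  [0.9, [0.01, 0.01, 0.1], [0, 0, 0]],
  [0.9, [0.01, 0, 0.1], [0.005, 0.003, 0.002]],
  [0.9, [0, 0, 0], [0.005, 0.003, 0.002]],
  [0.9, [0, 0, 0], [0.005, 0.003, 0.002]],
  [0.9, [0, 0, 0], [0, 0, 0]],
])

```text
clock: 12.05
tool_pos: [0.5427, 0.1129, 0.198]
orientation: [159.9, -5.9, 86.9]
force: [-0.4, 0.3, -0.5]
opening: 0.009
```

Run:
```python
from st import *
o=sensors.get_obs();p=d2w(-.138,-.007);print(o["joint_pos"],o["tool_pos"])
need(o,[*p,.02],XL)
```

```text
[  38.17734961   -3.68186909  -39.06731913   14.95483581  -36.55587568
 -142.99537731] [0.54269714 0.11292763 0.19804397]
shift units [ 0.005  -0.0152 -0.7122] rows>= 3.5617751172577905 turn units [-0.0013 -0.0006 -0.0009] rows>= 0.07066516333984611
```

```bash
cat >> h.py <<'E'
XL=ori2(TH,24,25)
E
python3 - <<'E'
from st import *
o=sensors.get_obs();p=d2w(-.138,-.007)
need(o,[*p,.02],XL)
E
```

```text
shift units [ 0.005  -0.0152 -0.7122] rows>= 3.5617751172577905 turn units [ 0.0142 -0.0043  0.005 ] rows>= 0.6564611312450165
```

>>> send_rows([
  [1, [0, 0, 0], [0.005, -0.002, 0.002]],
  [1, [0, 0, 0], [0.005, -0.002, 0.002]],
  [1, [0.005, -0.015, -0.05], [0.004, 0, 0.001]],
  [1, [0, 0, -0.1], [0, 0, 0]],
  [1, [0, 0, -0.1], [0, 0, 0]],
  [1, [0, 0, -0.1], [0, 0, 0]],
  [1, [0, 0, 0], [0, 0, 0]],
])

```text
clock: 12.75
tool_pos: [0.5439, 0.1124, 0.1166]
orientation: [158.0, -11.5, 89.1]
force: [1.1, -0.0, -0.5]
opening: 0.0007
```

Run:
```python
from st import *
o=st("m");p=d2w(-.138,-.007);print(o["joint_pos"],o["tool_pos"],o["opening"])
need(o,[*p,.02],XL)
```

```text
12.75 tcp [0.5439 0.1124 0.1166] dock fr [-0.1383 -0.0037] F [ 1.1 -0.  -0.5]
top cap world [0.6216 0.1015] a -5.97 sz [92.  93.3] z 0.2412 2323 | own-dock fit: rel mm [-57.3  -6.6] ang -0.45
scene cap world [0.6263 0.1028] a -5.32 sz [90.7 94.2] z 0.2396 1502 | own-dock fit: rel mm [-58.5  -6.4] ang 0.07
[  34.18935959    1.08506858  -47.51766301   12.22924659  -17.35643038
 -138.24321264] [0.54394561 0.11240952 0.11657041] 0.0006783303023687503
shift units [ 1.000e-04 -1.310e-02 -3.863e-01] rows>= 1.9325158134901437 turn units [-0.0012  0.0015 -0.0003] rows>= 0.0806955678649714
```

View pics/scene_m.png

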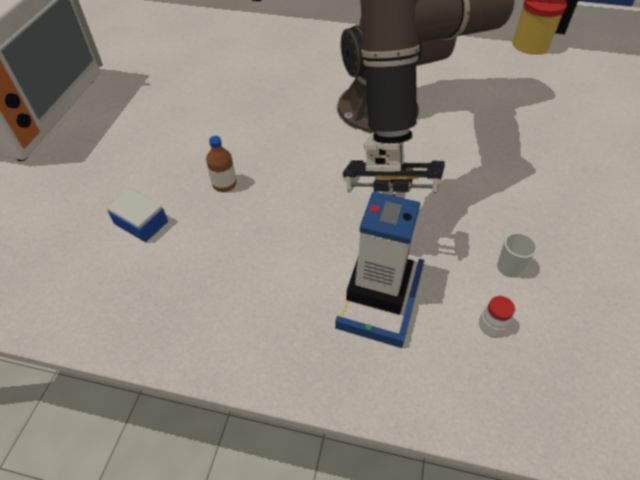

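The gripper is behind the box at (395,170), with the shut fingers reaching down behind the cap at (390,215). I'll lower it carefully and watch the joint margins.

>>> send_rows([
  [1, [0, -0.01, -0.08], [-0.001, 0.001, 0]],
  [1, [0, 0, -0.08], [0, 0, 0]],
  [1, [0, 0, 0], [0, 0, 0]],
])

```text
clock: 13.15
tool_pos: [0.5502, 0.1144, 0.0865]
orientation: [157.6, -11.5, 89.4]
force: [-0.3, -0.4, 0.5]
opening: 0.0003
```

Run:
```python
from st import *
o=sensors.get_obs();p=d2w(-.138,-.007);print(o["joint_pos"],o["tool_pos"],o["opening"])
need(o,[*p,.025],XL)
```

```text
[  32.72008079    4.38768528  -52.44135294   20.96597016   -8.88475738
 -145.6908858 ] [0.55021751 0.11439981 0.08645825] 0.0003147318954584586
shift units [-0.025  -0.021  -0.2458] rows>= 1.2399947373154188 turn units [-0.0012  0.0027 -0.0008] rows>= 0.12756688997881208
```

Run:
```python
from st import *
o=sensors.get_obs();Rt=R.from_euler('xyz',o["orientation"],degrees=True).as_matrix()
Q=[]
for n in("top","scene"):
    s=snapshot(n);W=cloud(s);q=(W.reshape(-1,3)-o["tool_pos"])@Rt;w=W.reshape(-1,3)
    bx=w2d if 0 else None
    d=np.array([w[:,0]-DOCK[0],w[:,1]-DOCK[1]]).T;a=np.radians(TH);dx=np.cos(a)*d[:,0]+np.sin(a)*d[:,1]
    m=(w[:,2]>.02)&(np.abs(q[:,0])<.11)&(np.abs(q[:,1])<.12)&(q[:,2]<.01)&(q[:,2]>-.25)&((dx<-.110))
    q=q[m]
    for z in np.arange(-.25,.01,.02):
        k=q[(q[:,2]>=z)&(q[:,2]<z+.02)]
        if len(k)>3: print(n,z.round(2),len(k),"x",np.percentile(k[:,0],[1,99]).round(3),"y",np.percentile(k[:,1],[1,99]).round(3))
```

```text
top -0.25 314 x [-0.041  0.046] y [0.011 0.046]
top -0.23 214 x [-0.04   0.046] y [0.011 0.046]
top -0.21 79 x [-0.048  0.025] y [0.004 0.039]
top -0.19 315 x [-0.049  0.018] y [0.   0.04]
top -0.15 1572 x [-0.094  0.097] y [-0.037  0.037]
top -0.13 1162 x [-0.093  0.096] y [-0.038  0.039]
top -0.11 477 x [-0.084  0.087] y [-0.025  0.039]
top -0.09 4 x [-0.001  0.081] y [0.006 0.038]
top -0.07 7 x [-0.003  0.003] y [0.005 0.009]
top -0.05 9 x [-0.004 -0.   ] y [0.009 0.012]
top -0.03 5 x [-0.003  0.001] y [0.008 0.011]
scene -0.25 501 x [-0.04   0.047] y [0.006 0.05 ]
scene -0.23 392 x [-0.039  0.047] y [0.007 0.049]
scene -0.21 393 x [-0.034  0.038] y [-0.009  0.041]
scene -0.19 343 x [-0.047  0.033] y [-0.024  0.043]
scene -0.17 343 x [-0.048  0.018] y [-0.017  0.028]
scene -0.15 699 x [-0.092  0.096] y [-0.031  0.041]
scene -0.13 1081 x [-0.092  0.098] y [-0.029  0.043]
scene -0.11 342 x [-0.085  0.09 ] y [-0.025  0.044]
scene -0.09 15 x [-0.087  0.09 ] y [-0.031  0.041]
```

```bash
cat >> h.py <<'E'
XL=ori2(TH,14,5)
E
python3 - <<'E'
from st import *
o=sensors.get_obs();p=d2w(-.142,-.007)
need(o,[*p,.1],XL)
E
```

```text
shift units [-0.0471 -0.0225  0.0451] rows>= 0.34497690377522316 turn units [-0.0243  0.0254 -0.0087] rows>= 1.5185521728977986
```

>>> send_rows([
  [1, [-0.02, -0.01, 0.08], [0, 0, 0]],
  [1, [-0.02, -0.01, 0], [-0.006, 0.006, -0.002]],
  [1, [0, 0, 0], [-0.006, 0.006, -0.002]],
  [1, [0, 0, 0], [-0.006, 0.006, -0.002]],
  [1, [0, 0, 0], [-0.006, 0.006, -0.002]],
  [1, [0, 0, 0], [0, 0, 0]],
])

```text
clock: 13.85
tool_pos: [0.5443, 0.1148, 0.1228]
orientation: [165.5, -3.0, 85.5]
force: [0.1, -0.4, 0.5]
opening: 0.0003
```

Run:
```python
from st import *
o=sensors.get_obs();p=d2w(-.142,-.007);print(o["joint_pos"],o["tool_pos"],w2d(o["tool_pos"]))
need(o,[*p,.022],XL)
```

```text
[  37.27621446    4.74836886  -39.18642452   13.42455912  -33.93112878
 -142.53074075] [0.5443336  0.11484079 0.12280185] [-0.13816868 -0.00128789]
shift units [-0.0174 -0.0213 -0.4032] rows>= 2.0207247051560597 turn units [-0.0013  0.0022 -0.0008] rows>= 0.11330902015396416
```

Joint margins are healthy now, so I'll go down.

>>> send_rows([
  [1, [-0.017, -0.02, -0.06], [-0.001, 0.002, 0]],
  [1, [0, 0, -0.1], [0, 0, 0]],
  [1, [0, 0, -0.1], [0, 0, 0]],
  [1, [0, 0, -0.08], [0, 0, 0]],
  [1, [0, 0, -0.05], [0, 0, 0]],
  [1, [0, 0, 0], [0, 0, 0]],
])

```text
clock: 14.45
tool_pos: [0.5384, 0.1107, 0.0258]
orientation: [165.9, -3.2, 85.6]
force: [0.1, 0.1, 0.5]
opening: -0.0
```

Run:
```python
from st import *
o=st("n");p=d2w(-.142,-.007);print(o["joint_pos"],o["tool_pos"],w2d(o["tool_pos"]))
need(o,[*p,.018],XL)
```

```text
14.45 tcp [0.5384 0.1107 0.0258] dock fr [-0.1436 -0.006 ] F [0.1 0.1 0.5]
top cap world [0.6222 0.1017] a -4.94 sz [92.1 93.4] z 0.2411 2321 | own-dock fit: rel mm [-56.7  -6.3] ang 0.58
scene cap world [0.6259 0.1028] a -4.8 sz [93.5 94.4] z 0.2396 1546 | own-dock fit: rel mm [-58.9  -6.4] ang 0.6
[  35.26089562   12.45412775  -49.78020115   24.02646595  -16.17623036
 -152.54312442] [0.53843789 0.11067789 0.02579068] [-0.14364235 -0.00599192]
shift units [ 0.0062 -0.0046 -0.0312] rows>= 0.1605094261669714 turn units [-0.0021  0.001  -0.0011] rows>= 0.10862501059675993
```

>>> send_rows([
  [1, [0.025, -0.002, -0.005], [0, 0, 0]],
  [1, [0.025, -0.002, 0], [0, 0, 0]],
  [1, [0.025, -0.002, 0], [0, 0, 0]],
  [1, [0.025, -0.002, 0], [0, 0, 0]],
  [1, [0.025, -0.002, 0.001], [0, 0, 0]],
  [1, [0.025, -0.002, 0.001], [0, 0, 0]],
  [1, [0.025, -0.002, 0.001], [0, 0, 0]],
])

```text
clock: 15.25
tool_pos: [0.5842, 0.1068, 0.0308]
orientation: [165.8, -3.4, 85.5]
force: [-15.0, 2.3, 11.4]
opening: 0.0005
```

Run:
```python
from st import *
o=st("o");p=d2w(-.08,-.007);print(o["joint_pos"])
need(o,[*p,.025],XL)
```

```text
15.25 tcp [0.5842 0.1068 0.0308] dock fr [-0.0978 -0.0055] F [-15.    2.3  11.4]
top cap world [0.6438 0.0982] a -4.13 sz [91.7 93.4] z 0.242 2323 | own-dock fit: rel mm [-34.9  -7.7] ang 1.4
scene cap world [0.6487 0.0995] a -4.19 sz [93.9 94.1] z 0.2403 1611 | own-dock fit: rel mm [-35.9  -7.6] ang 1.21
[  32.47860004   15.58310902  -42.19799185   17.69357343  -19.68329968
 -143.40251826]
shift units [ 0.0702 -0.0126 -0.0233] rows>= 0.3749627332561176 turn units [-0.0024  0.0014 -0.001 ] rows>= 0.12504068964574824
```

View pics/top_o.png

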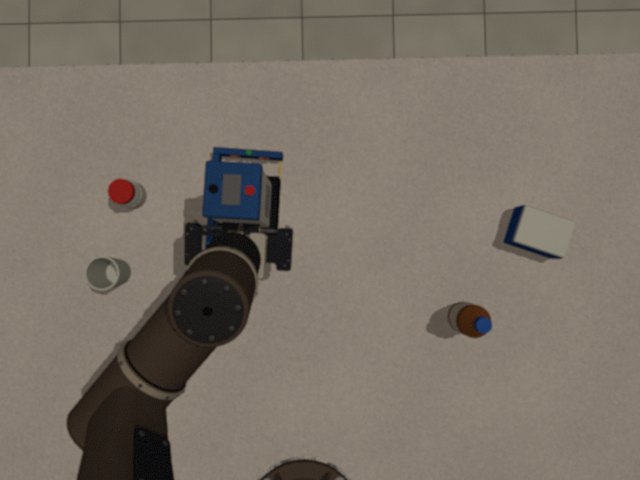

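Run:
```python
from st import *
def tilt(s):
    W=cloud(s);m=rect(W,.228,.255,(.45,.85,-.2,.3))[1];hsv=cv2.cvtColor(s["color"],cv2.COLOR_BGR2HSV);p=W[m&(hsv[...,1]>100)&(hsv[...,0]>90)&(hsv[...,0]<130)]
    c=np.linalg.lstsq(np.c_[p[:,:2]-p[:,:2].mean(0),np.ones(len(p))],p[:,2],rcond=None)[0];return np.degrees(c[:2]).round(2),c[2].round(4)
for n in("top","scene"):
    print(n,"before",tilt(dict(np.load(n+"0.npz"))),"now",tilt(snapshot(n)))
o=sensors.get_obs();print(o["force"],o["moment"])
s=snapshot("scene");a=s["color"][150:300,320:470];cv2.imwrite("pics/z_o.png",cv2.resize(a,(600,600),interpolation=cv2.INTER_CUBIC))
```

```text
top before (array([0.14, 0.23]), np.float64(0.2412)) now (array([-0.68,  0.45]), np.float64(0.2419))
scene before (array([-1.98,  0.01]), np.float64(0.239)) now (array([-2.3,  0.2]), np.float64(0.2394))
[-8.28098263  2.81846396  2.70696661] [0.56219878 2.81761757 0.38114168]
```

View pics/z_o.png

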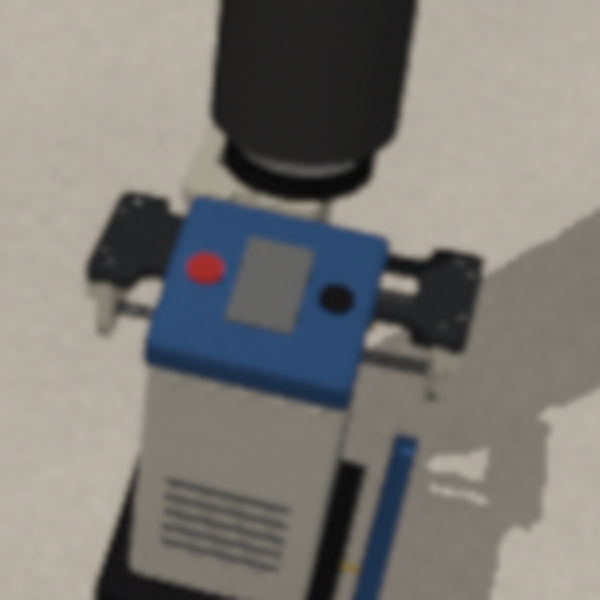

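The cap's plane tilts about 0.8° against its start, so the gripper body is touching the housing. I'll back off and lean more, since there is now more radius to use.

>>> send_rows([
  [1, [-0.01, 0.001, 0], [0, 0, 0]],
  [1, [-0.02, 0.002, 0], [0, 0, 0]],
  [1, [-0.02, 0.002, 0], [0, 0, 0]],
  [1, [0, 0, 0], [0, 0, 0]],
])

```text
clock: 15.9
tool_pos: [0.5719, 0.1084, 0.0306]
orientation: [165.8, -3.4, 85.5]
force: [0.0, -0.9, 1.1]
opening: 0.0002
```

```bash
cat >> h.py <<'E'
XL=ori2(TH,22,5)
def tilt(s):
    W=cloud(s);m=rect(W,.228,.255,(.45,.85,-.2,.3))[1];hsv=cv2.cvtColor(s["color"],cv2.COLOR_BGR2HSV);p=W[m&(hsv[...,1]>100)&(hsv[...,0]>90)&(hsv[...,0]<130)]
    c=np.linalg.lstsq(np.c_[p[:,:2]-p[:,:2].mean(0),np.ones(len(p))],p[:,2],rcond=None)[0];return np.degrees(c[:2]).round(2),c[2].round(4)
E
python3 - <<'E'
from st import *
o=st("p");p=d2w(-.112,-.007);print(o["joint_pos"],tilt(snapshot("top")))
need(o,[*p,.025],XL)
E
```

```text
15.9 tcp [0.5719 0.1084 0.0306] dock fr [-0.1101 -0.0051] F [ 0.  -0.9  1.1]
top cap world [0.6403 0.0982] a -4.96 sz [91.4 93.3] z 0.2412 2311 | own-dock fit: rel mm [-38.4  -8.1] ang 0.56
scene cap world [0.644  0.0995] a -5.84 sz [93.8 96.9] z 0.2396 1588 | own-dock fit: rel mm [-40.5  -7.9] ang -0.44
[  33.30294501   14.64724302  -44.11405942   19.01796889  -18.87044511
 -145.59156892] (array([0.04, 0.17]), np.float64(0.2412))
shift units [-0.0083 -0.007  -0.0222] rows>= 0.12374167492384675 turn units [-0.0009 -0.0208  0.0001] rows>= 0.8705523965127339
```

>>> send_rows([
  [1, [-0.01, 0, 0], [0, -0.007, 0]],
  [1, [0, 0, 0], [0, -0.007, 0]],
  [1, [0, 0, 0], [0, -0.007, 0]],
  [1, [0, 0, -0.02], [0, 0, 0]],
  [1, [0, 0, 0], [0, 0, 0]],
])

```text
clock: 16.55
tool_pos: [0.5827, 0.0998, 0.0443]
orientation: [160.9, -3.5, 86.0]
force: [0.1, -0.2, 0.1]
opening: 0.0004
```

Run:
```python
from st import *
o=st("q");p=d2w(-.112,-.007);print(o["joint_pos"],tilt(snapshot("top")))
need(o,[*p,.022],XL)
```

```text
16.55 tcp [0.5827 0.0998 0.0443] dock fr [-0.0985 -0.0126] F [ 0.1 -0.2  0.1]
top cap world [0.6408 0.0986] a -4.26 sz [92.  93.2] z 0.2411 2307 | own-dock fit: rel mm [-37.9  -7.6] ang 1.27
scene cap world [0.6434 0.1   ] a -4.29 sz [92.7 96.3] z 0.2395 1584 | own-dock fit: rel mm [-41.1  -7.5] ang 1.11
[  24.4775059    11.67570131  -55.70539853   55.62778526   -7.38382179
 -173.51766503] (array([0.16, 0.15]), np.float64(0.2411))
shift units [-0.0516  0.0275 -0.0891] rows>= 0.5329969819451434 turn units [-0.0001 -0.0073 -0.0004] rows>= 0.3068598435198558
```

```bash
cat >> h.py <<'E'
XL=ori2(TH,17.5,3)
E
python3 - <<'E'
from st import *
o=sensors.get_obs();p=d2w(-.110,-.007)
need(o,[*p,.09],XL)
E
```

```text
shift units [-0.045   0.0218  0.1819] rows>= 0.9435166593324238 turn units [-0.0025  0.0051 -0.0019] rows>= 0.2527028362833366
```

>>> send_rows([
  [1, [-0.03, 0.01, 0.06], [-0.001, 0.003, -0.001]],
  [1, [-0.015, 0.01, 0.08], [-0.001, 0.002, -0.001]],
  [1, [0, 0, 0.04], [0, 0, 0]],
  [1, [0, 0, 0], [0, 0, 0]],
])

```text
clock: 17.1
tool_pos: [0.5813, 0.1027, 0.0842]
orientation: [161.8, -2.6, 85.0]
force: [-0.0, 0.9, 0.2]
opening: 0.0005
```

Run:
```python
from st import *
o=st("r");p=d2w(-.108,-.007);print(o["joint_pos"],tilt(snapshot("top")))
need(o,[*p,.028],XL)
```

```text
17.1 tcp [0.5813 0.1027 0.0842] dock fr [-0.1002 -0.0098] F [-0.   0.9  0.2]
top cap world [0.6406 0.0987] a -4.12 sz [92.3 92.8] z 0.2412 2315 | own-dock fit: rel mm [-38.1  -7.5] ang 1.41
scene cap world [0.6437 0.0993] a -4.45 sz [92.1 96.5] z 0.2396 1584 | own-dock fit: rel mm [-40.8  -8.2] ang 0.95
[  33.60402717    9.15691365  -45.65874612   26.4193431   -21.26051116
 -152.56688369] (array([0.14, 0.22]), np.float64(0.2412))
shift units [-0.0301  0.0142 -0.2248] rows>= 1.1363823328071299 turn units [-0.0003  0.0025  0.001 ] rows>= 0.11425265462269867
```

>>> send_rows([
  [1, [-0.028, 0.014, -0.03], [0, 0.002, 0.001]],
  [1, [-0.01, 0, -0.06], [0, 0, 0]],
  [1, [-0.005, 0, -0.06], [0, 0, 0]],
  [1, [-0.005, 0, -0.05], [0, 0, 0]],
  [1, [0, 0, 0], [0, 0, 0]],
])

```text
clock: 17.75
tool_pos: [0.5634, 0.104, 0.0258]
orientation: [163.1, -2.3, 85.4]
force: [1.2, -2.2, 0.3]
opening: 0.0003
```

Run:
```python
from st import *
o=st("s");p=d2w(-.108,-.007);print(o["joint_pos"],tilt(snapshot("top")))
need(o,[*p,.028],XL)
s=snapshot("scene");a=s["color"][150:300,320:470];cv2.imwrite("pics/z_s.png",cv2.resize(a,(600,600),interpolation=cv2.INTER_CUBIC))
```

```text
17.75 tcp [0.5634 0.104  0.0258] dock fr [-0.1182 -0.0102] F [ 1.2 -2.2  0.3]
top cap world [0.6403 0.0984] a -4.95 sz [91.9 92.9] z 0.2412 2315 | own-dock fit: rel mm [-38.3  -7.8] ang 0.58
scene cap world [0.6439 0.0999] a -4.46 sz [93.4 95.2] z 0.2395 1594 | own-dock fit: rel mm [-40.6  -7.5] ang 0.94
[  27.71480232   12.84751118  -55.85535104   51.02674146   -9.13289534
 -172.37022431] (array([0.04, 0.34]), np.float64(0.2412))
shift units [0.0418 0.009  0.0087] rows>= 0.2184157242385182 turn units [ 0.0003 -0.0013 -0.0003] rows>= 0.057028260591775036
```

>>> send_rows([
  [1, [0.02, 0.001, 0.002], [0, -0.001, 0]],
  [1, [0.02, 0, 0], [0, 0, 0]],
  [1, [0.02, -0.002, 0], [0, 0, 0]],
  [1, [0.02, -0.002, 0], [0, 0, 0]],
  [1, [0.02, -0.002, 0], [0, 0, 0]],
])

```text
clock: 18.45
tool_pos: [0.5941, 0.1049, 0.0345]
orientation: [162.2, -2.9, 85.0]
force: [-14.9, 2.3, 13.2]
opening: 0.0002
```

Run:
```python
from st import *
o=st("t");p=d2w(-.1,-.007);print(o["joint_pos"],tilt(snapshot("top")))
need(o,[*p,.028],XL)
```

```text
18.45 tcp [0.5941 0.1049 0.0345] dock fr [-0.0877 -0.0065] F [-14.9   2.3  13.2]
top cap world [0.649  0.0983] a -4.32 sz [92.2 93.7] z 0.2426 2348 | own-dock fit: rel mm [-29.7  -7.1] ang 1.2
scene cap world [0.654  0.0991] a -5.43 sz [93.8 93.9] z 0.2412 1663 | own-dock fit: rel mm [-30.6  -7.4] ang -0.03
[  28.55861032   14.29200737  -51.20360095   42.9731428   -10.92573282
 -165.38931433] (array([-1.72,  0.42]), np.float64(0.2428))
shift units [-0.0494  0.0026 -0.026 ] rows>= 0.2792846512911019 turn units [-0.0012  0.0014  0.0009] rows>= 0.08451927390767662
```

Run:
```python
from st import *
o=sensors.get_obs();Rt=R.from_euler('xyz',o["orientation"],degrees=True).as_matrix();print(o["force"],o["moment"],o["tool_pos"])
a=np.radians(TH);Rd=np.array([[np.cos(a),-np.sin(a)],[np.sin(a),np.cos(a)]])
for n in("top","scene"):
    s=snapshot(n);W=cloud(s).reshape(-1,3);D=W.copy();D[:,:2]=(W[:,:2]-DOCK)@Rd
    cv2.imwrite(f"pics/z_{n}_t.png",cv2.resize(s["color"][130:280,160:310] if n=="top" else s["color"][150:300,320:470],(600,600),interpolation=cv2.INTER_CUBIC))
    # white/gray housing+gripper front extents near y' within housing, per height
    m=(abs(D[:,1]+.007)<.044)&(D[:,0]>-.2)&(D[:,0]<.03)&(D[:,2]>.03)&(D[:,2]<.3)
    for z in np.arange(.03,.3,.02):
        k=D[m&(D[:,2]>=z)&(D[:,2]<z+.02)]
        if len(k)>5:
            h,e=np.histogram(k[:,0],bins=np.arange(-.2,.031,.01));print(n,round(z,2),{int(round(b*1000)):int(c) for b,c in zip(e,h) if c})
```

```text
[-7.21827809  1.86843434  1.77778998] [0.51942613 2.85070433 0.34983707] [0.59388278 0.10479721 0.03399159]
top 0.03 {-100: 10, -90: 3, 0: 4, 10: 15, 20: 5}
top 0.05 {-100: 4, -90: 13, -10: 2, 10: 1}
top 0.07 {-90: 7}
top 0.09 {-100: 6, -90: 11}
top 0.11 {-90: 7, -80: 3}
top 0.13 {-110: 4, -100: 160, -90: 118, -80: 15, -10: 1, 0: 2}
top 0.15 {-120: 4, -110: 124, -100: 87, -90: 92, -80: 42, 0: 1}
top 0.17 {-110: 16, -90: 1, -80: 54, 0: 1, 10: 1}
top 0.19 {-80: 51, 0: 1}
top 0.21 {-130: 14, -120: 58, -110: 49, -80: 6}
top 0.23 {-130: 1, -90: 2, -80: 342, -70: 329, -60: 327, -50: 324, -40: 326, -30: 321, -20: 321, -10: 319, 0: 326, 10: 124}
top 0.25 {-140: 2, -130: 38, -120: 92}
top 0.27 {-150: 1, -140: 18, -130: 102, -120: 42}
top 0.29 {-150: 1, -140: 22, -130: 53}
scene 0.03 {0: 80, 10: 187, 20: 222}
scene 0.05 {0: 190, 10: 31}
scene 0.07 {0: 154, 10: 77}
scene 0.09 {0: 98, 10: 132}
scene 0.11 {0: 66, 10: 201}
scene 0.13 {-160: 1, 0: 38, 10: 234}
scene 0.15 {-160: 1, -150: 4, 0: 20, 10: 261}
scene 0.17 {-160: 9, -150: 4, -130: 4, 0: 9, 10: 289}
scene 0.19 {-130: 8, -120: 23, 0: 2, 10: 313}
scene 0.21 {-160: 2, -150: 17, -140: 38, -130: 82, -120: 139, -110: 122, 0: 1, 10: 286}
scene 0.23 {-160: 2, -150: 3, -140: 11, -130: 63, -120: 81, -110: 2, -80: 118, -70: 206, -60: 196, -50: 197, -40: 201, -30: 232, -20: 232, -10: 232, 0: 230, 10: 294}
scene 0.25 {-170: 2, -160: 9, -150: 22, -140: 36, -130: 103, -120: 247, -110: 16}
scene 0.27 {-170: 3, -160: 18, -150: 34, -140: 68, -130: 221, -120: 112}
scene 0.29 {-170: 7, -160: 14, -150: 18, -140: 63, -130: 139, -120: 2}
```

View pics/z_top_t.png

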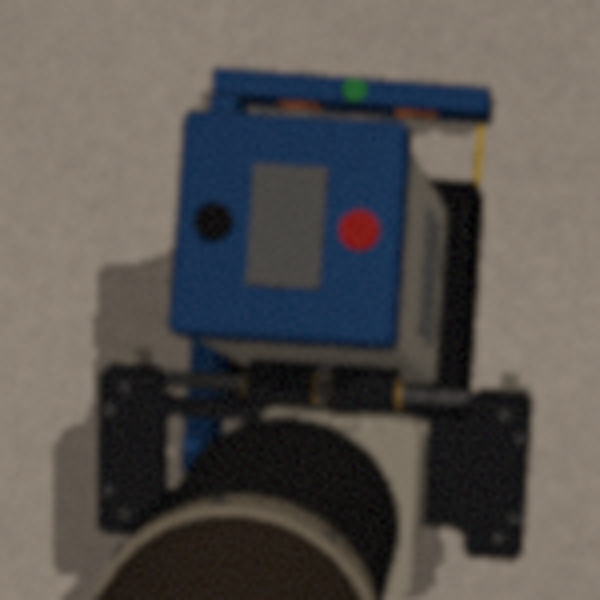

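The finger tips end about 15 mm short of the reported TCP. The contact offset, the no-contact case at z = 0.03 and the upward force all agree on this. So the fingers were riding above the foot. I'll back off gently and repeat the push lower.

>>> send_rows([
  [1, [-0.01, 0.001, 0.002], [0, 0, 0]],
  [1, [-0.01, 0.001, 0.002], [0, 0, 0]],
  [1, [-0.02, 0.002, 0.005], [0, 0, 0]],
  [1, [-0.025, 0.002, 0.02], [0, 0, 0]],
  [1, [-0.025, 0.002, 0.04], [0, 0.002, 0]],
  [1, [-0.025, 0.002, 0.04], [0, 0.003, 0]],
  [1, [0, 0, 0], [0, 0.003, 0]],
  [1, [0, 0, 0], [0, 0, 0]],
])

```text
clock: 19.5
tool_pos: [0.5629, 0.1105, 0.0654]
orientation: [165.1, -3.0, 84.7]
force: [1.3, 0.2, 0.3]
opening: 0.0003
```

```bash
cat >> h.py <<'E'
XL=ori2(TH,15,5)
E
python3 - <<'E'
from st import *
o=st("u");p=d2w(-.118,-.008);print(o["joint_pos"],tilt(snapshot("top")))
need(o,[*p,.008],XL)
E
```

```text
19.5 tcp [0.5629 0.1105 0.0654] dock fr [-0.1193 -0.0038] F [1.3 0.2 0.3]
top cap world [0.6419 0.0987] a -4.82 sz [91.8 92.7] z 0.2411 2324 | own-dock fit: rel mm [-36.8  -7.4] ang 0.71
scene cap world [0.6454 0.1   ] a -3.86 sz [92.1 95.4] z 0.2396 1593 | own-dock fit: rel mm [-39.2  -7.4] ang 1.54
[  35.05207333   10.65433398  -43.29627893   18.35859804  -23.79351473
 -146.73572625] (array([0.09, 0.34]), np.float64(0.2411))
shift units [ 0.0036 -0.0172 -0.2297] rows>= 1.152078306115466 turn units [-0.0012  0.0004  0.0014] rows>= 0.07710600785818478
```

Box is flat again (tilt 0.1°). Now lowering to about z = 0.010, behind the foot.

>>> send_rows([
  [1, [0, -0.01, -0.06], [-0.001, 0, 0.001]],
  [1, [-0.005, -0.005, -0.06], [0, 0, 0]],
  [1, [-0.005, 0, -0.06], [0, 0, 0]],
  [1, [-0.005, 0, -0.05], [0, 0, 0]],
  [1, [0, 0, 0], [0, 0, 0]],
])

```text
clock: 20.15
tool_pos: [0.5551, 0.1059, 0.0036]
orientation: [165.3, -2.6, 85.2]
force: [-0.3, -2.2, 0.1]
opening: 0.0004
```

Run:
```python
from st import *
o=st("v");p=d2w(-.118,-.008);print(o["joint_pos"],tilt(snapshot("top")))
need(o,[*p,.010],XL)
```

```text
20.15 tcp [0.5551 0.1059 0.0036] dock fr [-0.1266 -0.0091] F [-0.3 -2.2  0.1]
top cap world [0.6418 0.0984] a -5.19 sz [92.1 93.2] z 0.2411 2315 | own-dock fit: rel mm [-36.9  -7.7] ang 0.33
scene cap world [0.6455 0.0995] a -5.17 sz [93.7 95.4] z 0.2396 1591 | own-dock fit: rel mm [-39.1  -7.8] ang 0.23
[  29.30221283   15.19240226  -54.86374699   44.39359674   -8.70561357
 -167.725044  ] (array([0.07, 0.35]), np.float64(0.2411))
shift units [0.0346 0.0013 0.0254] rows>= 0.21457514116674006 turn units [-0.0001 -0.0001 -0.    ] rows>= 0.005082241368002921
```

>>> send_rows([
  [1, [0.02, 0, 0.01], [0, 0, 0]],
  [1, [0.02, -0.001, 0.005], [0, 0, 0]],
  [1, [0.02, -0.002, 0], [0, 0, 0]],
  [1, [0.02, -0.002, 0], [0, 0, 0]],
  [1, [0.02, -0.002, 0], [0, 0, 0]],
  [1, [0.02, -0.002, 0], [0, 0, 0]],
])

```text
clock: 20.9
tool_pos: [0.5871, 0.1048, 0.0135]
orientation: [165.0, -3.2, 84.6]
force: [-12.0, 2.6, 6.0]
opening: 0.0006
```

Run:
```python
from st import *
o=st("w");p=d2w(-.09,-.008);print(o["joint_pos"],tilt(snapshot("top")))
need(o,[*p,.012],XL)
```

```text
20.9 tcp [0.5871 0.1048 0.0135] dock fr [-0.0947 -0.0073] F [-12.    2.6   6. ]
top cap world [0.6272 0.0991] a -4.71 sz [ 92.4 138.6] z 0.2412 2349 | own-dock fit: rel mm [-51.4  -8.4] ang 0.81
scene cap world [0.6528 0.0982] a -5.17 sz [94.1 95.1] z 0.2395 1612 | own-dock fit: rel mm [-31.7  -8.4] ang 0.23
[  31.27057069   16.94679448  -46.49718884   27.10887839  -14.14694316
 -152.68402872] (array([-0.01,  0.3 ]), np.float64(0.2412))
shift units [ 0.0183 -0.0047 -0.0062] rows>= 0.09918759352029784 turn units [-0.0015  0.0006  0.0017] rows>= 0.09984848197643656
```

The box now slides upright (tilt 0.0°, cap height unchanged). Continuing with a slight rise.

>>> send_rows([
  [1, [0.02, -0.002, 0.002], [0, 0, 0]],
  [1, [0.02, -0.002, 0.001], [0, 0, 0]],
  [1, [0.02, -0.002, 0.001], [0, 0, 0]],
  [1, [0.02, -0.002, 0.001], [0, 0, 0]],
])

```text
clock: 21.45
tool_pos: [0.6006, 0.1016, 0.0136]
orientation: [165.5, -3.1, 84.4]
force: [-11.9, 2.1, 5.3]
opening: -0.0001
```

Run:
```python
from st import *
o=st("x");p=d2w(-.07,-.008);print(tilt(snapshot("top")))
need(o,[*p,.012],XL)
```

```text
21.45 tcp [0.6006 0.1016 0.0136] dock fr [-0.0809 -0.0092] F [-11.9   2.1   5.3]
top cap world [0.6635 0.0941] a -4.63 sz [92.2 94.2] z 0.2411 2356 | own-dock fit: rel mm [-14.8  -9.9] ang 0.9
scene cap world [0.6671 0.0951] a -5.71 sz [93.7 94.6] z 0.2396 1649 | own-dock fit: rel mm [-17.2 -10.2] ang -0.31
(array([-0.09,  0.3 ]), np.float64(0.2411))
shift units [ 0.0438  0.0005 -0.0064] rows>= 0.221386148039188 turn units [-0.0014 -0.0007  0.0022] rows>= 0.11338494091776949
```

>>> send_rows([
  [1, [0.02, -0.001, 0.002], [0, 0, 0]],
  [1, [0.02, -0.001, 0.001], [0, 0, 0]],
  [1, [0.02, -0.001, 0.001], [0, 0, 0]],
  [1, [0.015, -0.001, 0.001], [0, 0, 0]],
])

```text
clock: 22.0
tool_pos: [0.6117, 0.0996, 0.0136]
orientation: [166.1, -3.0, 84.2]
force: [-12.2, 3.6, 6.9]
opening: 0.0003
```

Run:
```python
from st import *
o=st("y");p=d2w(-.07,-.008);print(tilt(snapshot("top")))
need(o,[*p,.012],XL)
```

```text
22.0 tcp [0.6117 0.0996 0.0136] dock fr [-0.0697 -0.0101] F [-12.2   3.6   6.9]
top cap world [0.6735 0.092 ] a -5.21 sz [92.7 92. ] z 0.2412 2306 | own-dock fit: rel mm [ -4.7 -11. ] ang 0.32
scene cap world [0.677  0.0928] a -5.29 sz [93.8 95.8] z 0.2396 1692 | own-dock fit: rel mm [ -7.1 -11.5] ang 0.1
(array([0.1 , 0.23]), np.float64(0.2411))
shift units [-0.0004  0.0085 -0.0066] rows>= 0.053722711732016044 turn units [-0.0013 -0.0024  0.0028] rows>= 0.163193984775613
```

>>> send_rows([
  [1, [0.018, -0.001, 0.001], [0, 0, 0]],
  [1, [0.018, -0.001, 0.001], [0, 0, 0]],
  [1, [0.018, -0.001, 0.001], [0, 0, 0]],
])

```text
clock: 22.45
tool_pos: [0.617, 0.0984, 0.0134]
orientation: [166.7, -2.9, 84.0]
force: [-40.2, 16.2, 27.4]
opening: 0.0006
```

Run:
```python
from st import *
o=st("z");print(tilt(snapshot("top")))
```

```text
22.45 tcp [0.617  0.0984 0.0134] dock fr [-0.0643 -0.0107] F [-40.2  16.2  27.4]
top cap world [0.6789 0.0905] a -5.57 sz [91.8 92.9] z 0.2411 2311 | own-dock fit: rel mm [  0.8 -12. ] ang -0.04
scene cap world [0.6829 0.0914] a -5.83 sz [93.7 94.6] z 0.2396 1714 | own-dock fit: rel mm [ -1.  -12.3] ang -0.43
(array([0.25, 0.21]), np.float64(0.2411))
```

The box is home against the far rail. I'll retract and go round to finish the +y push, with about 12 mm to go.

>>> send_rows([
  [1, [-0.02, 0.002, 0], [0, 0, 0]],
  [1, [-0.05, 0.005, 0], [0, 0, 0]],
  [1, [-0.08, 0.008, 0.04], [0, 0, 0]],
  [1, [-0.06, 0.005, 0.12], [0, 0, 0]],
  [1, [-0.03, 0, 0.18], [0, 0, 0]],
  [1, [-0.02, 0, 0.18], [0, 0, 0]],
  [1, [-0.02, 0, 0.18], [0, 0, 0]],
  [1, [0, 0, 0.18], [0, 0, 0]],
  [1, [0, 0, 0.18], [0, 0, 0]],
  [1, [0, 0, 0.15], [0, 0, 0]],
  [1, [0, 0, 0], [0, 0, 0]],
])

```text
clock: 23.7
tool_pos: [0.5366, 0.1148, 0.3339]
orientation: [166.9, -4.5, 84.6]
force: [0.2, -0.8, -0.8]
opening: 0.0005
```

Run:
```python
from st import *
o=st("za");print(tilt(snapshot("top")),o["joint_pos"]);p=d2w(-.012,-.14)
need(o,[*p,.3],YP)
```

```text
23.7 tcp [0.5366 0.1148 0.3339] dock fr [-0.1458 -0.0021] F [ 0.2 -0.8 -0.8]
top cap world [0.6786 0.0906] a -5.42 sz [91.7 92.1] z 0.2411 2311 | own-dock fit: rel mm [  0.5 -12. ] ang 0.1
scene cap world [0.6831 0.0917] a -5.13 sz [90.  93.6] z 0.2397 1641 | own-dock fit: rel mm [ -0.9 -12. ] ang 0.27
(array([0.27, 0.21]), np.float64(0.2411)) [  36.67632954   -4.40670047  -16.42797629    5.96421826  -65.36251078
 -134.51809763]
shift units [ 0.4804 -0.6001 -0.1355] rows>= 3.902836657666294 turn units [ 0.0186 -0.0443  0.2466] rows>= 10.530558051223698
```

>>> send_rows([
  [0.3, [-0.02, -0.08, 0], [0.001, -0.003, 0.0225]],
  [0.3, [-0.02, -0.1, 0], [0.001, -0.003, 0.0225]],
  [0.3, [0, -0.1, 0], [0.001, -0.004, 0.0225]],
  [0.3, [0, -0.1, 0], [0.001, -0.004, 0.0225]],
  [0.3, [0.03, -0.1, 0], [0.002, -0.004, 0.0225]],
  [0.3, [0.06, -0.1, 0], [0.002, -0.004, 0.0225]],
  [0.3, [0.07, -0.05, 0], [0.002, -0.004, 0.0225]],
  [0.3, [0.07, 0, 0], [0.002, -0.004, 0.0225]],
  [0.3, [0.07, 0, 0], [0.002, -0.004, 0.0225]],
  [0.3, [0.07, 0, 0], [0.002, -0.004, 0.0225]],
  [0.3, [0.07, 0, 0], [0.002, -0.004, 0.0225]],
  [0.3, [0.05, 0, 0], [0, 0, 0]],
])

```text
clock: 25.05
tool_pos: [0.6355, -0.0201, 0.3053]
orientation: [153.9, -1.4, 170.0]
force: [-0.3, -0.9, -1.0]
opening: 0.0609
```

Run:
```python
from st import *
o=st("zb");print(tilt(snapshot("top")),o["joint_pos"]);p=d2w(-.012,-.14)
need(o,[*p,.3],YP)
```

```text
25.05 tcp [ 0.6355 -0.0201  0.3053] dock fr [-0.0346 -0.1269] F [-0.3 -0.9 -1. ]
top cap world [0. 0.] a 0.0 sz [0. 0.] z nan 0 | own-dock fit: rel mm [-666.2 -167.4] ang 5.52
scene cap world [0.6837 0.0918] a -4.89 sz [90.7 92.3] z 0.2396 1650 | own-dock fit: rel mm [ -0.3 -11.9] ang 0.51
(array([0., 0.]), np.float64(0.0)) [ -2.06783171  15.70967494  12.01427158 -26.14070791 -84.42384492
  -6.13564556]
shift units [ 0.0851 -0.0607 -0.021 ] rows>= 0.532839535536427 turn units [ 0.0048 -0.0045  0.0127] rows>= 0.5978380252947019
  return _methods._mean(a, axis=axis, dtype=dtype,
  ret = ret.dtype.type(ret / rcount)
h.py:59: RuntimeWarning: Mean of empty slice.
  c=np.linalg.lstsq(np.c_[p[:,:2]-p[:,:2].mean(0),np.ones(len(p))],p[:,2],rcond=None)[0];return np.degrees(c[:2]).round(2),c[2].round(4)
  ret = um.true_divide(
```

>>> send_rows([
  [0.3, [0.05, -0.04, 0], [0.002, -0.002, 0.006]],
  [0.3, [0.05, -0.03, -0.05], [0.002, -0.002, 0.006]],
  [0.3, [0.01, 0, -0.15], [0, 0, 0]],
  [0.3, [0, 0, -0.15], [0, 0, 0]],
  [0.3, [0, 0, -0.15], [0, 0, 0]],
  [0.3, [0, 0, -0.15], [0, 0, 0]],
  [0.3, [0, 0, -0.15], [0, 0, 0]],
  [0.3, [0, 0, -0.15], [0, 0, 0]],
  [0.3, [0, 0, -0.08], [0, 0, 0]],
  [0.3, [0, 0, 0], [0, 0, 0]],
])

```text
clock: 26.2
tool_pos: [0.6536, -0.0313, 0.0508]
orientation: [152.5, 0.3, 173.1]
force: [-0.7, 0.7, -0.7]
opening: 0.0615
```

```bash
python3 - <<'E' 2>/dev/null
from st import *
o=st("zc");print(o["joint_pos"]);p=d2w(-.006,-.12)
need(o,[*p,.012],YP)
E
```

```text
26.2 tcp [ 0.6536 -0.0313  0.0508] dock fr [-0.0155 -0.1364] F [-0.7  0.7 -0.7]
top cap world [0.6787 0.0908] a -5.01 sz [92.  91.6] z 0.2412 2282 | own-dock fit: rel mm [  0.6 -11.7] ang 0.51
scene cap world [0.6838 0.0918] a -5.57 sz [90.7 92.4] z 0.2396 1636 | own-dock fit: rel mm [ -0.2 -11.9] ang -0.17
[ -4.54892105  29.19410697  -0.91292426 -31.44152775 -62.22725407
  13.19721837]
shift units [ 0.0439  0.0617 -0.1554] rows>= 0.8642047198735003 turn units [0.0014 0.0008 0.0042] rows>= 0.18702869880965342
```

View pics/scene_zc.png

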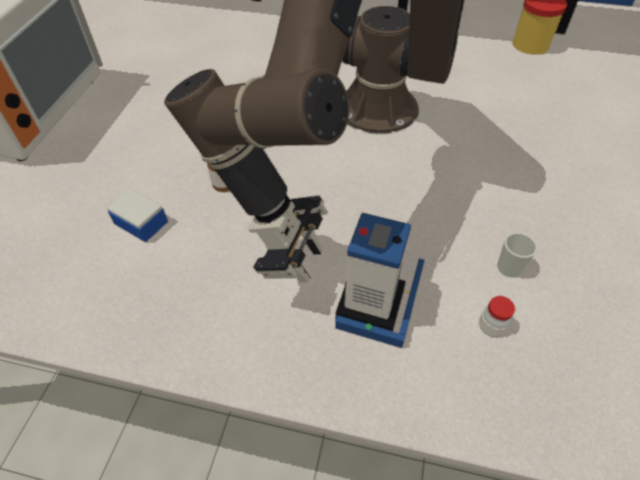

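The box stands against the far rail, cap at (380,238), with a small gap left to the left rail. The gripper is on the -y side at (290,245). Next: lower and push +y.

>>> send_rows([
  [0.3, [0.02, 0, -0.08], [0.001, 0.001, 0.004]],
  [0.3, [0.02, 0, -0.07], [0, 0, 0]],
  [0.3, [0.01, 0, -0.015], [0, 0, 0]],
  [0.3, [0.003, 0.03, 0], [0, 0, 0]],
  [0.3, [0.003, 0.03, 0], [0, 0, 0]],
  [0.3, [0.003, 0.03, 0], [0, 0, 0]],
  [0.3, [0.003, 0.03, 0], [0, 0, 0]],
  [0.3, [0.003, 0.03, 0], [0, 0, 0]],
  [0.3, [0.002, 0.02, 0], [0, 0, 0]],
])

```text
clock: 27.2
tool_pos: [0.6785, 0.0143, 0.0238]
orientation: [152.2, 1.2, 174.4]
force: [-0.3, 0.5, -0.2]
opening: 0.0613
```

```bash
python3 - <<'E' 2>/dev/null
from st import *
o=st("zd");p=d2w(-.006,-.06)
need(o,[*p,.014],YP)
E
```

```text
27.2 tcp [0.6785 0.0143 0.0238] dock fr [ 0.0049 -0.0887] F [-0.3  0.5 -0.2]
top cap world [0.6802 0.1097] a -6.04 sz [51.8 91.3] z 0.2412 1096 | own-dock fit: rel mm [0.2 7.2] ang -0.51
scene cap world [0.6843 0.092 ] a -5.57 sz [89.6 92. ] z 0.2397 1604 | own-dock fit: rel mm [  0.3 -11.7] ang -0.17
shift units [-0.0327  0.1183 -0.0393] rows>= 0.6445286552423692 turn units [0.001  0.0031 0.0003] rows>= 0.1376416404666039
```

>>> send_rows([
  [0.3, [-0.01, 0, -0.05], [0, 0.001, 0]],
  [0.3, [0.0, 0.02, -0.01], [0, 0, 0]],
  [0.3, [0.002, 0.02, 0], [0, 0, 0]],
  [0.3, [0.002, 0.02, 0], [0, 0, 0]],
  [0.3, [0.002, 0.02, 0], [0, 0, 0]],
])

```text
clock: 27.8
tool_pos: [0.6767, 0.0336, 0.0061]
orientation: [152.4, 0.7, 174.4]
force: [-2.1, -10.6, 4.1]
opening: 0.0613
```

```bash
python3 - <<'E' 2>/dev/null
from st import *
o=st("ze")
E
```

```text
27.8 tcp [0.6767 0.0336 0.0061] dock fr [ 0.0013 -0.0696] F [ -2.1 -10.6   4.1]
top cap world [0.6811 0.1213] a -6.26 sz [29.5 91.4] z 0.2414 710 | own-dock fit: rel mm [ 0.  18.9] ang -0.74
scene cap world [0.6837 0.0914] a -4.64 sz [92.  93.1] z 0.2396 1638 | own-dock fit: rel mm [ -0.2 -12.3] ang 0.76
```

>>> send_rows([
  [0.3, [0.003, 0.025, 0.006], [0, 0, 0]],
  [0.3, [0.003, 0.025, 0.006], [0, 0, 0]],
  [0.3, [0.003, 0.025, 0.005], [0, 0, 0]],
  [0.3, [0.002, 0.02, 0.004], [0, 0, 0]],
])

```text
clock: 28.3
tool_pos: [0.6777, 0.0452, 0.0078]
orientation: [153.4, 0.6, 174.4]
force: [-2.6, -22.9, -0.6]
opening: 0.061
```

```bash
python3 - <<'E' 2>/dev/null
from st import *
o=st("zf")
E
```

```text
28.3 tcp [0.6777 0.0452 0.0078] dock fr [ 0.0012 -0.058 ] F [ -2.6 -22.9  -0.6]
top cap world [0.6828 0.1401] a -6.06 sz [15.3 81.7] z 0.2413 261 | own-dock fit: rel mm [-0.1 37.8] ang -0.53
scene cap world [0.6852 0.1026] a -5.18 sz [91.9 91.9] z 0.2396 1629 | own-dock fit: rel mm [ 0.2 -1. ] ang 0.22
```

>>> send_rows([
  [0.3, [0.002, 0.015, 0.003], [0, 0, 0]],
  [0.3, [0, 0, 0], [0, 0, 0]],
])

```text
clock: 28.6
tool_pos: [0.6774, 0.0436, 0.0076]
orientation: [153.7, 0.6, 174.3]
force: [-0.5, -0.2, 0.2]
opening: 0.0615
```

```bash
python3 - <<'E' 2>/dev/null
from st import *
o=st("zg")
E
```

```text
28.6 tcp [0.6774 0.0436 0.0076] dock fr [ 0.0011 -0.0596] F [-0.5 -0.2  0.2]
top cap world [0.6889 0.1404] a -5.04 sz [13.2 67.1] z 0.2413 231 | own-dock fit: rel mm [ 5.9 38.6] ang 0.49
scene cap world [0.6853 0.1026] a -5.28 sz [92.1 91.5] z 0.2396 1625 | own-dock fit: rel mm [ 0.3 -1. ] ang 0.12
```

Force peaked against the rail and the box stopped. I'll retract and check with a clear view.

>>> send_rows([
  [0.3, [-0.006, -0.06, 0], [0, 0, 0]],
  [0.3, [-0.015, -0.15, 0], [0, 0, 0]],
  [0.3, [-0.015, -0.15, 0.1], [0, 0, 0]],
  [0.3, [0, -0.05, 0.17], [0, 0, 0]],
  [0.3, [0, 0, 0.18], [0, 0, 0]],
  [0.3, [0, 0, 0.18], [0, 0, 0]],
  [0.3, [0, 0, 0.18], [0, 0, 0]],
  [0.3, [0, 0, 0.18], [0, 0, 0]],
  [0.3, [0, -0.1, 0.1], [0, 0, 0]],
  [0.3, [0, -0.18, 0], [0, 0, 0]],
  [0.3, [0, -0.18, 0], [0, 0, 0]],
  [0.3, [-0.05, -0.18, 0], [0, 0, 0]],
])

```text
clock: 29.9
tool_pos: [0.6519, -0.222, 0.2975]
orientation: [153.3, 1.0, 175.0]
force: [1.4, -0.1, -0.2]
opening: 0.0612
```

>>> send_rows([
  [0.3, [-0.08, -0.18, 0], [0, 0, 0]],
  [0.3, [-0.08, -0.15, 0], [0, 0, 0]],
  [0.3, [-0.08, -0.1, 0], [0, 0, 0]],
  [0.3, [0, 0, 0], [0, 0, 0]],
])

```text
clock: 30.3
tool_pos: [0.5869, -0.34, 0.2971]
orientation: [153.2, 1.1, 174.8]
force: [1.5, -0.1, 0.3]
opening: 0.0618
```

Run:
```python
from st import *
o=st("end");
for n in("top","scene"):
    s=snapshot(n);d=dock(s);print(n,"tilt",tilt(s),"dock now",d[0].round(4),d[1].round(2))
    a=s["color"][120:270,170:320] if n=="top" else s["color"][195:345,310:460]
    cv2.imwrite(f"pics/z_{n}_end.png",cv2.resize(a,(600,600),interpolation=cv2.INTER_CUBIC))
```

```text
30.3 tcp [ 0.5869 -0.34    0.2971] dock fr [-0.0526 -0.45  ] F [ 1.5 -0.1  0.3]
top cap world [0.6799 0.1027] a -5.79 sz [91.9 91.7] z 0.2412 2320 | own-dock fit: rel mm [0.6 0.2] ang -0.27
scene cap world [0.6847 0.1038] a -5.2 sz [89.8 93.4] z 0.2396 1665 | own-dock fit: rel mm [-0.4  0.1] ang 0.2
top tilt (array([0.16, 0.32]), np.float64(0.2412)) dock now [ 0.6797  0.103  -0.0922] -5.28
scene tilt (array([-1.78,  0.29]), np.float64(0.239)) dock now [ 0.6825  0.1028 -0.0993] -5.69
```

View pics/z_scene_end.png

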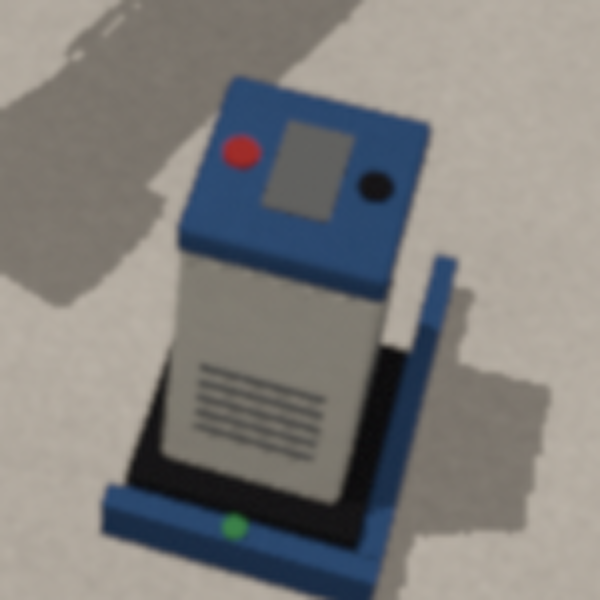

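View pics/top_end.png

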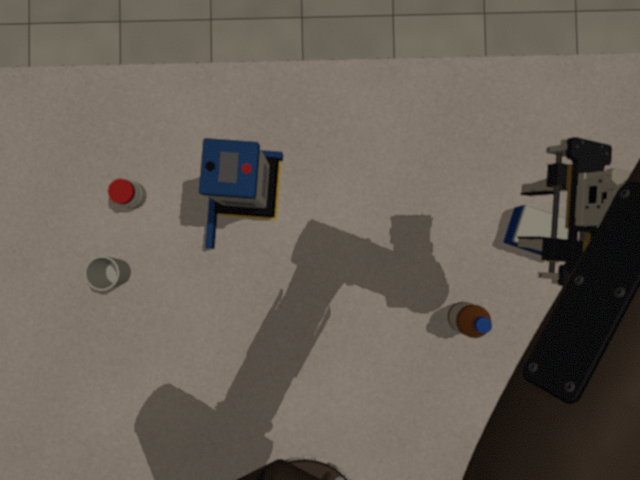

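The box sits in the dock corner, cap at (230,168) in the top view, with no gap at either rail in the scene crop. The yellow lines lie along its open sides. Jar (122,192), beaker (103,274), bottle (472,320) and tip box (540,232) are where they started, and the gripper is well above and away from everything.

```bash
python3 -c "
from plant import order
print(order.close_job())"
```

```text
the job is handed in; nothing more can be done
None
```

The battery box is in the dock corner, square and snug against both rails, and I handed the job in at about 30 s of the 64 s. One of the pushes did tip it slightly before I corrected it.

**What I did:** I pushed the box in +y at its foot with both fingers, which also squared it to the dock. I then pushed it in +x to the far rail with the fingers shut, and in +y again until it met the left rail. Nothing was grasped.

**Last checks:**

| Check | Result |
|---|---|
| Offset from home | within 0.6 mm in x and 0.2 mm in y (both cameras) |
| Turn from square with the dock | -0.3° (top camera) and +0.2° (scene camera) |
| Box upright | cap height unchanged; cap slope within about 0.3° of the start |
| Bottle, beaker, jar, tip box | same pixel positions as at the start |
| Gripper | about 0.3 m up and clear of everything |

**What went wrong on the way:**
- **Tipping:** In the first two +x pushes the fingers rode above the foot, because their tips end about 15 mm short of the reported TCP. The housing was pushed instead, and the box leaned about 0.8° and then 1.8°. I backed off each time, it settled flat, and I repeated the push lower; it then slid upright.
- **Force:** The highest reading I saw was about 51 N at the wrist, when the box met the far rail. That is under the 120 N wrist limit. I did not measure the force of the gripper body on the housing separately during the tipping pushes; the wrist read about 20 N then.
- **Top camera:** The arm hid much of the cap from it during the +y pushes, so I relied on the scene camera there. Both cameras agree on the final view.

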